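Clamp the freshly hung hammers in the gluing jig

ROBOT

A 6-joint arm with a two-finger parallel gripper is mounted at the origin on a cart in front of the work surface, level with it; the furniture and walls round the work are solid. World frame = base frame: x ahead of the robot, y to its left, z up, the work surface at z = 0. Lengths are in mm, angles in rad, forces in N, time in s.
With the tool pointing down it reaches from about 325 to 850 mm from the base axis. Payload 4.4 kg.
Tool frame: the origin (TCP) lies at the very end of the fingers, on their centre line; the grasp point (between the pads) lies manip.grip_point_offset behind it (manip.grip_point_offset is the distance from the TCP to the grasp point, in mm); z points along the fingers, y is the line along which they close (so a half turn about z gives the same grasp; the last joint's range is limited). The gripper opens to 94 mm and grips with 3 to 60 N. Pads are 16 mm wide; open, the fingers measure 119 mm over their backs; the gripper's body (75 mm by 177 mm) begins 78 mm behind the grasp point.
Start: joints at [-1.431, 0.207, 1.542, -0, 1.393, -0.15], TCP at [164.3, -551.029, 179.247] pointing down, gripper open.
Joint ranges: [-2.73, 2.73], [-0.86, 2.22], [0.23, 2.46], [-1.11, 4.25], [0.08, 2.63], [-2.82, 2.82]. Speed limits (rad/s): [2.79, 2.79, 3.14, 3.14, 3.14, 3.14].

INTERFACE

Orientations are given as a unit quaternion [x, y, z, w].
In Python, from bench import manip gives the robot as it stands.
- The arm moves only by the shell command python3 -m crank 'ROWS' [OPENING] [FORCE]. ROWS is JSON, a list of rows, each an object of numbers: "tx", "ty", "tz": the shift along the tool's x, y, z in mm; "ax", "ay", "az": the turn, a rotation vector about the tool's x, y, z in rad. In form: [{"tx": .., "ty": .., "tz": .., "ax": .., "ay": .., "az": ..}, ...]. A call has 1 to 5 rows; each row shifts and turns the commanded pose from where the row before left it, along the tool's axes as they then stand; what a row does not reach is not made up. A row lasts 1/12 s, in which the tool goes at most 41.7 mm and 7.16 degrees, less where a joint would pass 70% of its speed; a pose out of reach is approached as far as the arm can. A call is refused whole if a number of a shift passes 41.7 or a number of a turn 0.125, either way. A call with a gripper value outside its range is refused whole. OPENING is the closure in counts, from 0 (fully open) to 255 (shut), set as the call begins (- or left out, the last holds). The fingers move at their own pace and stop on an object; FORCE is the grip in N (left out, the last holds). Time passes only in rows, so rows that do not move let the fingers close. It gives the time, the measured TCP pose, the force, the opening and the grip force at its end, in the units of the state.
- manip.state(): the state, without advancing time (a new reading comes with each control period).
- manip.grab_frame(name): name is "scene" or "top" or "wrist"; returns a dict with "pixels" (480x640x3 uint8, blue, green, red), "fx", "fy", "cx", "cy" (pixels), "k1" (the pictures are not rectified: a ray, as slopes to the right and down, at radius r is drawn at 1 + k1 r^2 times it, then the intrinsics apply), "R" (3x3) and "t" (3): a world point X has camera coordinates R X + t; the wrist camera has in their place "hand_eye" (4x4, takes a point from camera to tool coordinates, whose origin is the TCP and whose axes are the flange's). Camera axes: x right, y down, z forward; pixel columns grow to the right and rows downward; lengths in mm; the calibration is good to about 2 mm. A picture is of the moment at which its call begins: read the wrist's pose just before it. There is no depth.
- manip.hand_in(): hands the job in; it is judged then, once.
Trained networks look in a picture, given as the dict that the camera call returned (one of the last four; its "shot" number tells which), for a name from the list of things; names that differ only in an ending like _2 or _b are one class to them, and where a whole thing is asked for, a point or a joint stands for the part that bears it (a point fixed in the world has none). Each returns a list of dicts, best first, with "confidence" (0 to 1); they miss things now and then, are a little off and sometimes report something else, mostly with a low value. They report only what shows in the picture. A call takes as long as a camera call.
- manip.boxes_of(target, picture): "extent" ([left, top, right, bottom] in pixels, round what is visible of it).
- manip.landmark_of(target, picture): "centre" ([row, column] in pixels: a listed point, or the origin of a listed thing).
The state is a dict: "time_s": time; "qpos": joint angles; "qd": joint speeds; "joint_efforts": joint torques, N m; "position": TCP position; "ee_rot": TCP orientation; "force": force on the tool from outside, world axes, zero at the start; "wrist_torque": the same for the moment, N m; "finger_gap": finger opening in mm; "grasp_force": force on a finger pad.
Only numpy, scipy, OpenCV 4.12 (cv2) and the standard library are available. Lean on these libraries where they do the work, as an engineer would, in place of code of your own. Each camera call takes 0.05 s, during which the arm holds its last target. There are 200 camera calls.

TASK

The goldsmith's hammers have just been glued to their handles and must set in the gluing jig, where one of them already lies under the clamp: lift the toggle clamp's handle fully open, lay every other hammer flat in a free station of the jig with its handle down between the posts, midway along the station, and its head turned so that hammers in neighbouring stations lie head to tail (the heads are too wide to lie side by side). Leave the hammer that is already there as it lies. When all are in, push the clamp handle down over centre until it locks and the pins hold every hammer; do not shift the other tools on the bench.

Things in the scene. Friction and masses are not known exactly. Their poses are not given: they have to be found in the camera images.
- jig: gluing jig, plywood board 12 mm thick; origin mid-board at the underside, z up, y along the hammers, clamp at the -y end. Stations at x = -63, -21, 21, 63 mm: a hammer in place lies flat on the board along y, its middle at y = 0. Posts 24 mm thick, 24 mm high (upper 10 mm tapered to 16 mm) at x = -84, -42, 0, 42, 84 mm, y = -36 and 36 mm; a handle goes between two of them (18 mm gap).
- clamp_handle (a joint): toggle clamp handle, rad: 0 = fully down, locked past centre (dead centre about 0.05); grows as it is lifted to the stop at 0.90 (open; arm and cross bar stand upright and stay there by friction, about 2 N at the grip; below about 0.65 the arm's weight closes it). Near the bottom the sprung pins push back up to 10 N at the grip, past centre they hold it shut.
- clamp_grip (a point): on the axis of the handle's black rubber grip (17 mm thick, from 75 mm behind this point to 31 mm beyond it). Locked, it lies nearly level along the jig's -y, 53 mm above the bench, 117 mm from clamp_handle_hinge. It swings in the jig's y-z plane about that hinge, rising and coming towards the jig as it opens.
- clamp_handle_hinge (a point): hinge axis of the clamp handle, along the jig's x, fixed on the jig at y = -121 mm, z = 34 mm
- clamp_arm: clamp arm driven by the handle; origin on its pivot (jig y = -105, z = 74 mm). Locked, it reaches 105 mm along the jig's +y to a 150 mm cross bar with a sprung rubber-tipped pin over each station, which presses 1 to 4 N on the middle of a handle below. Fully open it stands upright over the pivot, top about 190 mm above the bench. Boards and rods hang 0.46 m above the bench.
- hammer_1_mid (a point): middle of the handle, half-way up (11 mm above what the hammer lies on), z up, +y towards the head. Handle here 15 mm wide and high, plain for 50 mm either way. Starts loose on the bench; one of hammer_1 to 3 may be absent.
- hammer_2_mid (a point): middle of the handle, half-way up (11 mm above what the hammer lies on), z up, +y towards the head. Handle here 15 mm wide and high, plain for 50 mm either way. Starts loose on the bench; one of hammer_1 to 3 may be absent.
- hammer_3_mid (a point): middle of the handle, half-way up (11 mm above what the hammer lies on), z up, +y towards the head. Handle here 15 mm wide and high, plain for 50 mm either way. Starts loose on the bench; one of hammer_1 to 3 may be absent.
- hammer_4_mid (a point): middle of the handle, half-way up (11 mm above what the hammer lies on), z up, +y towards the head. Handle here 15 mm wide and high, plain for 50 mm either way. Only one of hammer_4 and hammer_5 is present; it starts in a middle station under the locked clamp and stays there.
- hammer_5_mid (a point): middle of the handle, half-way up (11 mm above what the hammer lies on), z up, +y towards the head. Handle here 15 mm wide and high, plain for 50 mm either way. Only one of hammer_4 and hammer_5 is present; it starts in a middle station under the locked clamp and stays there.
- hammer_1_head (a point): centre of the steel head of hammer_1, 63 mm from hammer_1_mid along its +y
- hammer_2_head (a point): centre of the steel head of hammer_2, 63 mm from hammer_2_mid along its +y
- hammer_3_head (a point): centre of the steel head of hammer_3, 63 mm from hammer_3_mid along its +y
- hammer_4_head (a point): centre of the steel head of hammer_4, 63 mm from hammer_4_mid along its +y
- hammer_5_head (a point): centre of the steel head of hammer_5, 63 mm from hammer_5_mid along its +y
- hammer_1: goldsmith's hammer, 150 mm long, about 120 g, head-heavy, lying on its side: steel head 56 mm across, 20 mm along the handle, 22 mm high; wooden handle with a 21 mm butt. Origin at the underside below the middle, +y to the head
- hammer_2: goldsmith's hammer, 150 mm long, about 120 g, head-heavy, lying on its side: steel head 56 mm across, 20 mm along the handle, 22 mm high; wooden handle with a 21 mm butt. Origin at the underside below the middle, +y to the head
- hammer_3: goldsmith's hammer, 150 mm long, about 120 g, head-heavy, lying on its side: steel head 56 mm across, 20 mm along the handle, 22 mm high; wooden handle with a 21 mm butt. Origin at the underside below the middle, +y to the head
- hammer_4: goldsmith's hammer, 150 mm long, about 120 g, head-heavy, lying on its side: steel head 56 mm across, 20 mm along the handle, 22 mm high; wooden handle with a 21 mm butt. Origin at the underside below the middle, +y to the head
- hammer_5: goldsmith's hammer, 150 mm long, about 120 g, head-heavy, lying on its side: steel head 56 mm across, 20 mm along the handle, 22 mm high; wooden handle with a 21 mm butt. Origin at the underside below the middle, +y to the head
- side_cutters: blue-handled side cutters, 106 x 49 x 12 mm, bystander
- tape_roll: roll of masking tape, 48 mm wide, 12 mm high, bystander
- ring_clamp: wooden ring clamp, 135 mm long, 30 mm wide, 21 mm high, bystander
- flux_bottle: little flux bottle, 31 mm high, bystander

How it is judged (in metres and radians):
On the way, in this order (a step that is already met when the one before it is completed fails the run):
1. the clamp handle is lifted open (value of joint clamp_handle above 0.8 rad), for 0.2 s.
2. with the clamp open, every hammer lies flat in a station of the jig, neighbours head to tail (value of joint clamp_handle above 0.6 rad and (x of hammer_1_mid in the frame of jig between -0.068 and -0.058 m or x of hammer_1_mid in the frame of jig between -0.026 and -0.016 m or x of hammer_1_mid in the frame of jig between 0.016 and 0.026 m or x of hammer_1_mid in the frame of jig between 0.058 and 0.068 m) and y of hammer_1_mid in the frame of jig between -0.012 and 0.012 m and z of hammer_1_mid in the frame of jig between 0.019 and 0.027 m and angle between the y axis of each of hammer_1_mid, hammer_2_mid, hammer_3_mid, hammer_4_mid, hammer_5_mid and the y axis of jig, either way round below 0.08 rad and (x of hammer_2_mid in the frame of jig between -0.068 and -0.058 m or x of hammer_2_mid in the frame of jig between -0.026 and -0.016 m or x of hammer_2_mid in the frame of jig between 0.016 and 0.026 m or x of hammer_2_mid in the frame of jig between 0.058 and 0.068 m) and y of hammer_2_mid in the frame of jig between -0.012 and 0.012 m and z of hammer_2_mid in the frame of jig between 0.019 and 0.027 m and (x of hammer_3_mid in the frame of jig between -0.068 and -0.058 m or x of hammer_3_mid in the frame of jig between -0.026 and -0.016 m or x of hammer_3_mid in the frame of jig between 0.016 and 0.026 m or x of hammer_3_mid in the frame of jig between 0.058 and 0.068 m) and y of hammer_3_mid in the frame of jig between -0.012 and 0.012 m and z of hammer_3_mid in the frame of jig between 0.019 and 0.027 m and (x of hammer_4_mid in the frame of jig between -0.068 and -0.058 m or x of hammer_4_mid in the frame of jig between -0.026 and -0.016 m or x of hammer_4_mid in the frame of jig between 0.016 and 0.026 m or x of hammer_4_mid in the frame of jig between 0.058 and 0.068 m) and y of hammer_4_mid in the frame of jig between -0.012 and 0.012 m and z of hammer_4_mid in the frame of jig between 0.019 and 0.027 m and (x of hammer_5_mid in the frame of jig between -0.068 and -0.058 m or x of hammer_5_mid in the frame of jig between -0.026 and -0.016 m or x of hammer_5_mid in the frame of jig between 0.016 and 0.026 m or x of hammer_5_mid in the frame of jig between 0.058 and 0.068 m) and y of hammer_5_mid in the frame of jig between -0.012 and 0.012 m and z of hammer_5_mid in the frame of jig between 0.019 and 0.027 m and distance between hammer_1_head and hammer_2_head above 0.06 m and distance between each of hammer_1_head, hammer_2_head and hammer_3_head above 0.06 m and distance between each of hammer_1_head, hammer_2_head, hammer_3_head and hammer_4_head above 0.06 m and distance between each of hammer_1_head, hammer_2_head, hammer_3_head and hammer_5_head above 0.06 m), for 0.2 s.
3. the clamp handle is pushed down over centre and the pins hold every hammer (value of joint clamp_handle below 0.02 rad and contact force between clamp_arm and hammer_1 above 0.5 N and contact force between clamp_arm and hammer_2 above 0.5 N and contact force between clamp_arm and hammer_3 above 0.5 N and contact force between clamp_arm and hammer_4 above 0.5 N and contact force between clamp_arm and hammer_5 above 0.5 N), for 0.2 s.
At the end, for the whole second after the job is handed in: Clamp handle locked (under 0.02 rad), a pin on every hammer (over 0.5 N); each hammer at rest, flat in a station: middle within 5 mm across, 12 mm along, 0.08 rad; heads over 60 mm apart; first hammer moved under 20 mm, cutters, tape, ring clamp and bottle under 30 mm (all of step 3 and (x of hammer_1_mid in the frame of jig between -0.068 and -0.058 m or x of hammer_1_mid in the frame of jig between -0.026 and -0.016 m or x of hammer_1_mid in the frame of jig between 0.016 and 0.026 m or x of hammer_1_mid in the frame of jig between 0.058 and 0.068 m) and y of hammer_1_mid in the frame of jig between -0.012 and 0.012 m and z of hammer_1_mid in the frame of jig between 0.019 and 0.027 m and angle between the y axis of each of hammer_1_mid, hammer_2_mid, hammer_3_mid, hammer_4_mid, hammer_5_mid and the y axis of jig, either way round below 0.08 rad and (x of hammer_2_mid in the frame of jig between -0.068 and -0.058 m or x of hammer_2_mid in the frame of jig between -0.026 and -0.016 m or x of hammer_2_mid in the frame of jig between 0.016 and 0.026 m or x of hammer_2_mid in the frame of jig between 0.058 and 0.068 m) and y of hammer_2_mid in the frame of jig between -0.012 and 0.012 m and z of hammer_2_mid in the frame of jig between 0.019 and 0.027 m and (x of hammer_3_mid in the frame of jig between -0.068 and -0.058 m or x of hammer_3_mid in the frame of jig between -0.026 and -0.016 m or x of hammer_3_mid in the frame of jig between 0.016 and 0.026 m or x of hammer_3_mid in the frame of jig between 0.058 and 0.068 m) and y of hammer_3_mid in the frame of jig between -0.012 and 0.012 m and z of hammer_3_mid in the frame of jig between 0.019 and 0.027 m and (x of hammer_4_mid in the frame of jig between -0.068 and -0.058 m or x of hammer_4_mid in the frame of jig between -0.026 and -0.016 m or x of hammer_4_mid in the frame of jig between 0.016 and 0.026 m or x of hammer_4_mid in the frame of jig between 0.058 and 0.068 m) and y of hammer_4_mid in the frame of jig between -0.012 and 0.012 m and z of hammer_4_mid in the frame of jig between 0.019 and 0.027 m and (x of hammer_5_mid in the frame of jig between -0.068 and -0.058 m or x of hammer_5_mid in the frame of jig between -0.026 and -0.016 m or x of hammer_5_mid in the frame of jig between 0.016 and 0.026 m or x of hammer_5_mid in the frame of jig between 0.058 and 0.068 m) and y of hammer_5_mid in the frame of jig between -0.012 and 0.012 m and z of hammer_5_mid in the frame of jig between 0.019 and 0.027 m and distance between hammer_1_head and hammer_2_head above 0.06 m and distance between each of hammer_1_head, hammer_2_head and hammer_3_head above 0.06 m and distance between each of hammer_1_head, hammer_2_head, hammer_3_head and hammer_4_head above 0.06 m and distance between each of hammer_1_head, hammer_2_head, hammer_3_head and hammer_5_head above 0.06 m and linear speed of each of hammer_1, hammer_2, hammer_3, hammer_4, hammer_5 below 0.02 m/s and distance of each of side_cutters, tape_roll, ring_clamp, flux_bottle from where it was at the start of the episode below 0.03 m and distance of each of hammer_4, hammer_5 from where it was at the start of the episode below 0.02 m); the robot touches nothing.
Of hammer_4, hammer_5 only 1 to 1 are there at a start; the rules pass over those that are not, and their reading is None.
Of hammer_1, hammer_2, hammer_3 only 2 to 3 are there at a start; the rules pass over those that are not, and their reading is None.
At some moment in a run one of hammer_1, hammer_2, hammer_3 may be knocked a few centimetres aside while the robot is not near it.
Once in a run the grip may slacken for a moment while it holds something.
It also fails if it takes over 208 s, if anything falls off the work surface, if the arm or the gripper's body presses on something with over 40 N, if the wrist force passes 120 N, or if a joint passes its speed limit or range.

## Working session

There is one attempt and no reset: what is moved stays moved. The work goes in short steps, Python scripts to look and compute and a shell command to move; the robot and the scene stay as the last step left them, time stands still between calls to the robot, and variables do not carry over. Pictures are saved under pics/ and viewed, at most 14 in all, crops included, and the job is handed in when it is done.

```bash
ls; mkdir -p pics
python3 - <<'E'
from bench import manip
import cv2,json
print(manip.state(), manip.grip_point_offset)
for n in("scene","top"):
    f=manip.grab_frame(n); cv2.imwrite(f"pics/{n}0.png",f["pixels"])
    print(n,{k:v for k,v in f.items() if k!="pixels"})
    for t in("hammer_1_mid","hammer_1_head","clamp_grip","clamp_handle_hinge","jig","clamp_arm"):
        print(t,[(round(d["confidence"],2),[round(x) for x in d["centre"]]) for d in manip.landmark_of(t,f)])
E
```

```text
pics
{'time_s': 0.0, 'qpos': array([-1.43152563e+00,  2.07380189e-01,  1.54291820e+00,  1.72546806e-05,
        1.39348252e+00, -1.50482191e-01]), 'qd': array([ 0.00036053, -0.00082296,  0.00315706,  0.00184187, -0.00026414,
        0.00029672]), 'joint_efforts': array([-1.38067408e-04, -3.70877659e+01, -2.81416547e+01,  6.97233388e-02,
        3.62376182e-02, -1.67149146e-04]), 'position': array([ 164.17323971, -550.18645258,  178.13042403]), 'ee_rot': array([ 9.89523380e-01,  1.44368566e-01,  1.46236490e-05, -1.09406415e-03]), 'force': array([ 0.19539732,  0.1715736 , -0.2626076 ]), 'wrist_torque': array([-0.02735185,  0.01323034,  0.0292262 ]), 'grasp_force': 0.0, 'finger_gap': 93.9219303802563} 18.8
scene {'fx': 436.62937295711544, 'fy': 436.62937295711544, 'cx': 315.275215111887, 'cy': 239.1993349547787, 'k1': -0.07350393707766194, 'R': array([[-0.68738811, -0.72599685,  0.02064334],
       [-0.46894146,  0.42193996, -0.77592563],
       [ 0.55460931, -0.54304257, -0.63048654]]), 't': array([382.69536899, 289.39407826, 824.4638994 ]), 'shot': 1}
hammer_1_mid [(0.63, [331, 270]), (0.21, [297, 295])]
hammer_1_head [(0.77, [315, 291])]
clamp_grip [(0.82, [202, 379])]
clamp_handle_hinge [(0.65, [222, 354]), (0.58, [265, 312]), (0.46, [295, 298]), (0.42, [252, 331])]
jig []
clamp_arm [(0.63, [213, 356])]
top {'fx': 492.4105402517209, 'fy': 492.4105402517209, 'cx': 324.73618413617766, 'cy': 242.3465939170471, 'k1': 0.0273380749120395, 'R': array([[ 0.00721774, -0.99992033,  0.01035602],
       [-0.9956919 , -0.00814383, -0.09236509],
       [ 0.09244206, -0.00964474, -0.99567135]]), 't': array([  50.54885749,  492.67251071, 1099.23528974]), 'shot': 2}
hammer_1_mid [(0.8, [270, 237])]
hammer_1_head [(0.78, [269, 264]), (0.63, [180, 244])]
clamp_grip [(0.79, [216, 457])]
clamp_handle_hinge [(0.87, [223, 403]), (0.49, [253, 287])]
jig [(0.75, [227, 352]), (0.59, [273, 265])]
clamp_arm [(0.71, [222, 404])]
```

View pics/top0.png

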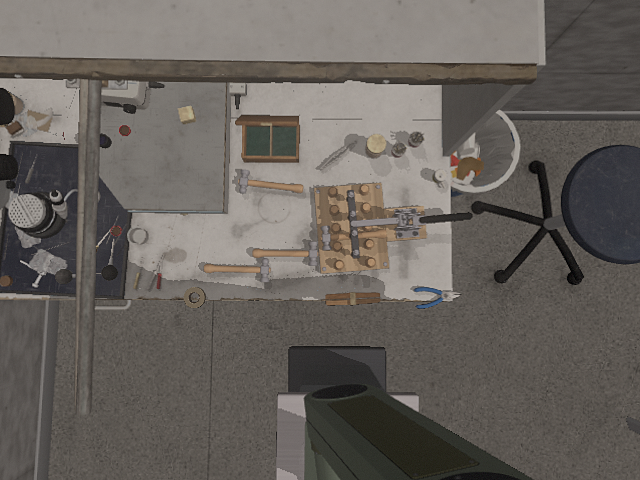

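View pics/scene0.png

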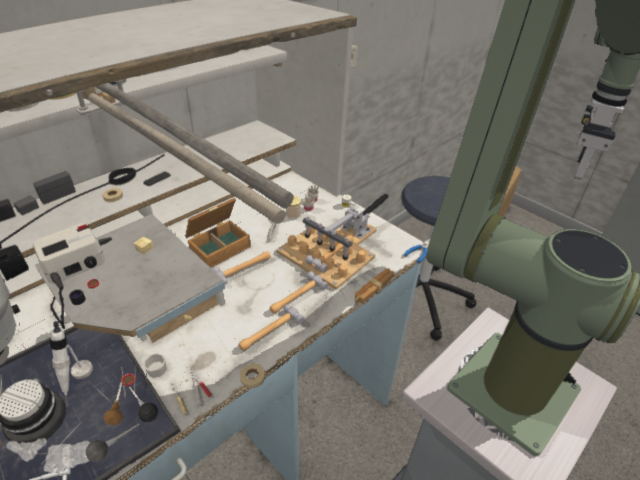

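```bash
cat > h.py <<'E'
import numpy as np, cv2
from scipy.spatial.transform import Rotation as Ro
from bench import manip
def cam(f,st=None):
    "world->cam R,t"
    if "R" in f: return np.array(f["R"]),np.array(f["t"])
    T=np.eye(4);T[:3,:3]=Ro.from_quat(st["ee_rot"]).as_matrix();T[:3,3]=st["position"]
    W=np.linalg.inv(T@np.array(f["hand_eye"]));return W[:3,:3],W[:3,3]
def shoot(name,png=None):
    st=manip.state();f=manip.grab_frame(name)
    if png:cv2.imwrite(f"pics/{png}.png",f["pixels"])
    f["_Rt"]=cam(f,st);return f
def K(f): return np.array([[f["fx"],0,f["cx"]],[0,f["fy"],f["cy"]],[0,0,1.]]),np.array([f["k1"],0,0,0,0.])
def back(f,row,col,z):
    k,d=K(f);R,t=f["_Rt"]
    u=cv2.undistortPoints(np.array([[[col,row]]],float),k,d)[0,0]
    r=R.T@np.array([u[0],u[1],1]);c=-R.T@t
    return c+r*(z-c[2])/r[2]
def proj(f,X):
    k,d=K(f);R,t=f["_Rt"]
    return cv2.projectPoints(np.array(X,float).reshape(-1,3),cv2.Rodrigues(R)[0],t,k,d)[0][:,0]
def lm(f,t,z,mn=.3):
    return [(round(d["confidence"],2),np.round(d["centre"]),np.round(back(f,*d["centre"],z),1)) for d in manip.landmark_of(t,{k:v for k,v in f.items() if k!="_Rt"}) if d["confidence"]>mn]
E
python3 - <<'E'
from h import *
f=shoot("top")
for n,p in dict(Ahead=(182,241),Abutt=(188,303),Bhead=(253,311),Bbutt=(252,250),Chead=(268,265),Cbutt=(267,200)).items(): print(n,np.round(back(f,*p,11)))
for t,z in(("hammer_1_mid",11),("hammer_1_head",11),("clamp_grip",53),("clamp_handle_hinge",34),("jig",0),("clamp_arm",74),("side_cutters",6),("tape_roll",6),("ring_clamp",10),("flux_bottle",15)): print(t,lm(f,t,z))
c=cv2.resize(f["pixels"][160:310,190:480],None,fx=2.75,fy=2.75,interpolation=cv2.INTER_CUBIC);cv2.imwrite("pics/c1.png",c)
st=manip.state();w=manip.grab_frame("wrist");print(w["hand_eye"],w["fx"])
E
```

```text
Ahead [632. 250.  11.]
Abutt [620. 106.  11.]
Bhead [469.  86.  11.]
Bbutt [470. 225.  11.]
Chead [433. 190.  11.]
Cbutt [435. 338.  11.]
hammer_1_mid [(0.66, array([268., 235.]), array([433.7, 259.7,  11. ]))]
hammer_1_head [(0.73, array([269., 267.]), array([431.7, 185.4,  11. ])), (0.49, array([238., 324.]), array([503.4,  56.7,  11. ]))]
clamp_grip [(0.84, array([213., 458.]), array([ 557.1, -242.5,   53. ]))]
clamp_handle_hinge [(0.93, array([224., 404.]), array([ 534.6, -125. ,   34. ])), (0.56, array([267., 235.]), array([433.9, 254. ,  34. ]))]
jig [(0.7, array([224., 352.]), array([537.2, -10.1,   0. ]))]
clamp_arm [(0.58, array([220., 403.]), array([ 537. , -115.8,   74. ])), (0.56, array([237., 353.]), array([500.3,  -6.6,  74. ])), (0.55, array([270., 264.]), array([427.4, 185.1,  74. ]))]
side_cutters [(0.6, array([297., 439.]), array([ 370., -209.,    6.]))]
tape_roll [(0.76, array([297., 197.]), array([366. , 343.3,   6. ]))]
ring_clamp [(0.73, array([301., 349.]), array([360.6,  -2.3,  10. ])), (0.48, array([238., 326.]), array([502.8,  51.1,  10. ]))]
flux_bottle [(0.75, array([180., 436.]), array([ 641.4, -203.1,   15. ]))]
[[-9.21996674e-04 -9.65988866e-01 -2.58582018e-01  7.47847183e+01]
 [ 9.99999544e-01 -9.54596324e-04  5.14990832e-07  1.59340889e-01]
 [-2.47338919e-04 -2.58581899e-01  9.65989306e-01 -2.05990300e+02]
 [ 0.00000000e+00  0.00000000e+00  0.00000000e+00  1.00000000e+00]] 386.30923695464264
```

View pics/c1.png

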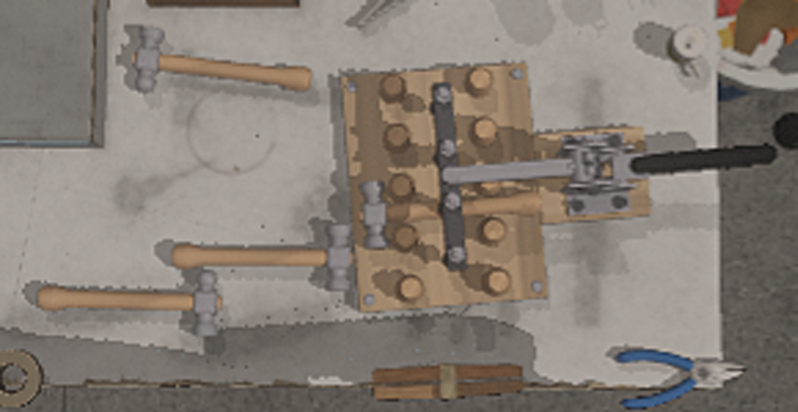

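The picture shows the jig centred near top-image (352,225), its clamp handle pointing right. The fixed hammer is in the second station from the robot, with its head towards jig +y. Loose hammers B and C point their heads to -y (right), and A points to +y (left). Next I turn the tool so that x is world +y and y is world +x, and go above the jig.

```bash
python3 -m crank '[{"az":-0.12},{"az":-0.12},{"az":-0.12},{"az":-0.12},{"az":-0.12}]' 0 10 >/dev/null
python3 -m crank '[{"az":-0.12},{"az":-0.12},{"az":-0.12},{"az":-0.12},{"az":-0.12}]' >/dev/null
python3 -m crank '[{"az":-0.12},{"az":-0.02},{}]'
python3 -m crank '[{"tx":29,"ty":25,"tz":-2},{"tx":29,"ty":25,"tz":-2},{"tx":29,"ty":25,"tz":-2},{"tx":29,"ty":25,"tz":-2},{"tx":29,"ty":25,"tz":-2}]' >/dev/null
python3 -m crank '[{"tx":29,"ty":25,"tz":-2},{"tx":29,"ty":25,"tz":-2},{"tx":29,"ty":25,"tz":-2},{"tx":29,"ty":25,"tz":-2},{"tx":29,"ty":25,"tz":-2}]'
python3 -m crank '[{"tx":29,"ty":25},{"tx":29,"ty":25},{"tx":29,"ty":25},{"tx":29,"ty":25},{}]'
```

```text
invalid input
invalid input
invalid input
invalid input
invalid input
invalid input
```

Run:
```python
from h import *
print(manip.state()["position"],Ro.from_quat(manip.state()["ee_rot"]).as_matrix().round(3))
f=shoot("wrist","w1")
for t,z in(("hammer_1_mid",23),("hammer_1_head",23),("clamp_grip",53),("clamp_handle_hinge",34),("jig",0),("clamp_arm",74)): print(t,lm(f,t,z))
```

```text
[ 164.2823075  -551.01591424  179.25333692] [[ 0.958  0.286 -0.   ]
 [ 0.286 -0.958  0.   ]
 [-0.    -0.    -1.   ]]
hammer_1_mid []
hammer_1_head []
clamp_grip []
clamp_handle_hinge []
jig []
clamp_arm []
```

View pics/w1.png

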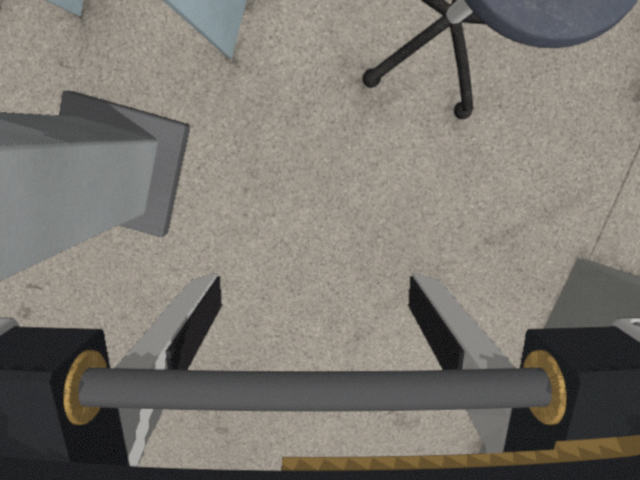

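The moves were refused, so nothing has moved. The wrist view shows only the floor, with the fingers at the bottom of the image. I'll retry with all six keys in each row.

```bash
python3 -m crank '[{"tx":0,"ty":0,"tz":0,"ax":0,"ay":0,"az":-0.12},{"tx":0,"ty":0,"tz":0,"ax":0,"ay":0,"az":-0.12},{"tx":0,"ty":0,"tz":0,"ax":0,"ay":0,"az":-0.12},{"tx":0,"ty":0,"tz":0,"ax":0,"ay":0,"az":-0.12},{"tx":0,"ty":0,"tz":0,"ax":0,"ay":0,"az":-0.12}]' 0 10; python3 -m crank '[{"tx":0,"ty":0,"tz":0,"ax":0,"ay":0,"az":0}]'
```

```text
time_s: 2.07
position: [164.3, -551.0, 179.3]
ee_rot: [0.901, 0.433, -0.0, 0.0]
force: [0.7, -0.7, 0.5]
finger_gap: 94.3
grasp_force: 0.0
time_s: 2.15
position: [164.3, -551.0, 179.2]
ee_rot: [0.902, 0.431, 0.0, -0.0]
force: [-0.3, 1.1, 0.2]
finger_gap: 94.1
grasp_force: 0.0
```

```bash
python3 -m crank '[{"tx":0,"ty":0,"tz":0,"ax":0,"ay":0,"az":-0.12},{"tx":0,"ty":0,"tz":0,"ax":0,"ay":0,"az":-0.12},{"tx":0,"ty":0,"tz":0,"ax":0,"ay":0,"az":-0.12},{"tx":0,"ty":0,"tz":0,"ax":0,"ay":0,"az":-0.12},{"tx":0,"ty":0,"tz":0,"ax":0,"ay":0,"az":-0.12}]' >/dev/null
python3 -m crank '[{"tx":0,"ty":0,"tz":0,"ax":0,"ay":0,"az":-0.12},{"tx":0,"ty":0,"tz":0,"ax":0,"ay":0,"az":-0.02},{"tx":0,"ty":0,"tz":0,"ax":0,"ay":0,"az":0}]'
python3 -m crank '[{"tx":30,"ty":23,"tz":-2,"ax":0,"ay":0,"az":0},{"tx":30,"ty":23,"tz":-2,"ax":0,"ay":0,"az":0},{"tx":30,"ty":23,"tz":-2,"ax":0,"ay":0,"az":0},{"tx":30,"ty":23,"tz":-2,"ax":0,"ay":0,"az":0},{"tx":30,"ty":23,"tz":-2,"ax":0,"ay":0,"az":0}]' >/dev/null
python3 -m crank '[{"tx":30,"ty":23,"tz":-2,"ax":0,"ay":0,"az":0},{"tx":30,"ty":23,"tz":-2,"ax":0,"ay":0,"az":0},{"tx":30,"ty":23,"tz":-2,"ax":0,"ay":0,"az":0},{"tx":30,"ty":23,"tz":-2,"ax":0,"ay":0,"az":0},{"tx":30,"ty":23,"tz":-2,"ax":0,"ay":0,"az":0}]'
python3 -m crank '[{"tx":30,"ty":25,"tz":0,"ax":0,"ay":0,"az":0},{"tx":30,"ty":25,"tz":0,"ax":0,"ay":0,"az":0},{"tx":30,"ty":25,"tz":0,"ax":0,"ay":0,"az":0},{"tx":30,"ty":25,"tz":0,"ax":0,"ay":0,"az":0},{"tx":0,"ty":0,"tz":0,"ax":0,"ay":0,"az":0}]'
python3 - <<'E'
from h import *
print(manip.state()["position"],Ro.from_quat(manip.state()["ee_rot"]).as_matrix().round(3))
f=shoot("wrist","w2")
for t,z in(("hammer_1_mid",23),("hammer_1_head",23),("clamp_grip",53),("clamp_handle_hinge",34),("jig",0),("clamp_arm",74)): print(t,lm(f,t,z))
E
```

```text
time_s: 2.82
position: [164.3, -551.0, 179.3]
ee_rot: [0.687, 0.726, 0.0, 0.0]
force: [0.1, 0.1, -0.3]
finger_gap: 93.8
grasp_force: 0.0
time_s: 3.65
position: [377.0, -236.4, 199.7]
ee_rot: [0.688, 0.726, 0.0, 0.001]
force: [0.4, -0.6, -0.5]
finger_gap: 94.0
grasp_force: 0.0
time_s: 4.07
position: [472.0, -106.9, 199.6]
ee_rot: [0.685, 0.729, 0.002, 0.0]
force: [-0.8, -0.5, 0.4]
finger_gap: 93.9
grasp_force: 0.0
[ 471.95434944 -106.91506802  199.61246606] [[-0.062  0.998  0.003]
 [ 0.998  0.062  0.003]
 [ 0.002  0.003 -1.   ]]
hammer_1_mid [(0.71, array([114., 353.]), array([502.5,  -8.8,  23. ]))]
hammer_1_head [(0.59, array([ 13., 320.]), array([465.5,  78.3,  23. ]))]
clamp_grip [(0.71, array([350., 380.]), array([ 548.1, -240.8,   53. ]))]
clamp_handle_hinge [(0.67, array([114., 357.]), array([505.5, -10. ,  34. ])), (0.63, array([238., 379.]), array([ 537.3, -126.1,   34. ]))]
jig [(0.74, array([112., 379.]), array([530.6,  -4.5,   0. ]))]
clamp_arm [(0.83, array([236., 388.]), array([ 537.4, -113.8,   74. ])), (0.71, array([ 13., 322.]), array([467.1,  63.7,  74. ]))]
```

View pics/w2.png

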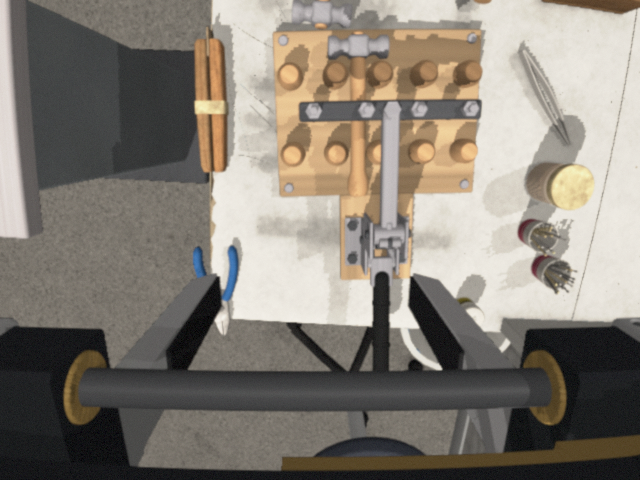

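The wrist picture shows the jig face on. The post tops are at cols 290–468, in row ≈73 (y=+36) and row ≈152 (y=-36). The handle grip runs along col 382, rows 275–370. I fit the jig pose to the posts.

```bash
cat >> h.py <<'E'
def fitjig(f,px,pts):
    from scipy.optimize import least_squares
    pts=np.array(pts,float)
    def W(p): 
        c,s=np.cos(p[2]),np.sin(p[2]);return np.c_[p[0]+c*pts[:,0]-s*pts[:,1],p[1]+s*pts[:,0]+c*pts[:,1],pts[:,2]]
    r=least_squares(lambda p:(proj(f,W(p))-px).ravel(),[537,-7,.06],loss="soft_l1")
    return r.x,(proj(f,W(r.x))-px)
def jw(p,X):
    c,s=np.cos(p[2]),np.sin(p[2]);return np.array([p[0]+c*X[0]-s*X[1],p[1]+s*X[0]+c*X[1],X[2]])
E
python3 - <<'E'
from h import *
f=shoot("wrist")
px=[(290,75),(336,73),(381,73),(425,72),(468,70),(292,153),(337,152),(422,151),(463,150)]
pts=[(x,36,36) for x in(-84,-42,0,42,84)]+[(x,-36,36) for x in(-84,-42,42,84)]
p,r=fitjig(f,np.array(px,float),pts);print(p,r.round(1).tolist())
for n,X in dict(grip=(0,-121-115.4,53),open=(0,-121-57,136),hinge=(0,-121,34)).items(): print(n,jw(p,X).round(1),proj(f,jw(p,X)).round())
E
```

```text
[ 5.23243502e+02 -1.46420726e+01  8.49883938e-02] [[-2.6, -0.8], [-1.9, -0.4], [-0.3, -1.5], [1.9, -1.3], [4.5, 0.4], [-1.1, 2.0], [-1.4, 1.7], [2.7, 0.4], [5.5, 0.6]]
grip [ 543.3 -250.2   53. ] [[380. 352.]]
open [ 538.4 -192.   136. ] [[398. 343.]]
hinge [ 533.5 -135.2   34. ] [[379. 239.]]
```

Run:
```python
from h import *
from scipy.optimize import least_squares
s=manip.state();print(s["position"],np.abs(s["qd"]).max())
f=shoot("wrist"); 
px=np.array([(290,75),(336,73),(381,73),(425,72),(468,70),(292,153),(337,152),(422,151),(463,150)],float)
pts=np.array([(x,36,0) for x in(-84,-42,0,42,84)]+[(x,-36,0) for x in(-84,-42,42,84)],float)
g=lambda p:proj(f,[jw(p,q)+[0,0,p[3]] for q in pts])-px
r=least_squares(lambda p:g(p).ravel(),[537,-7,.06,36]);print(r.x,g(r.x).round(1).tolist())
t=shoot("top")
# top crop corners: post tops in crop c1 -> full px
tp=np.array([(391,85),(396,134),(400,185),(405,236),(410,287),(480,78),(484,129),(493,230),(498,281)],float)/2.75+[190,160]
pt2=np.array([(x,36,36) for x in(84,42,0,-42,-84)]+[(x,-36,36) for x in(84,42,-42,-84)],float)
p,r=fitjig(t,tp,pt2);print(p,r.round(1).tolist())
print(lm(t,"clamp_grip",53),lm(f,"clamp_grip",53),lm(f,"clamp_handle_hinge",34))
```

```text
[ 468.38358774 -113.58124374  199.27556145] 0.0032547186302427475
[ 5.24635826e+02 -1.34390817e+01  7.99602671e-02  2.24888625e+01] [[0.1, -0.3], [-0.9, 0.5], [-1.0, -0.4], [-0.4, 0.1], [0.6, 2.0], [0.9, -0.2], [-0.9, -0.3], [0.2, -1.0], [1.5, -0.6]]
[ 5.28167975e+02 -6.03244952e+00  8.82613799e-02] [[0.5, -0.1], [0.2, 0.4], [0.3, 0.2], [0.0, 0.1], [-0.2, 0.2], [-0.3, 0.0], [-0.1, -0.3], [-0.1, -0.3], [-0.3, -0.2]]
[] [(0.59, array([344., 384.]), array([ 546.8, -240.9,   53. ]))] [(0.82, array([230., 384.]), array([ 537.8, -125.2,   34. ]))]
```

```bash
python3 -m crank '[{"tx":-27,"ty":14,"tz":0,"ax":0,"ay":0,"az":-0.025},{"tx":-27,"ty":14,"tz":0,"ax":0,"ay":0,"az":0},{"tx":-27,"ty":14,"tz":0,"ax":0,"ay":0,"az":0},{"tx":-27,"ty":14,"tz":0,"ax":0,"ay":0,"az":0},{"tx":-27,"ty":13,"tz":0,"ax":0,"ay":0,"az":0}]' 0 10 >/dev/null
python3 -m crank '[{"tx":0,"ty":0,"tz":25,"ax":0,"ay":0,"az":0},{"tx":0,"ty":0,"tz":25,"ax":0,"ay":0,"az":0},{"tx":0,"ty":0,"tz":0,"ax":0,"ay":0,"az":0},{"tx":0,"ty":0,"tz":0,"ax":0,"ay":0,"az":0},{"tx":0,"ty":0,"tz":0,"ax":0,"ay":0,"az":0}]'
python3 - <<'E'
from h import *
s=manip.state();print(s["position"],np.abs(s["qd"]).max(),Ro.from_quat(s["ee_rot"]).as_matrix().round(3)[:,0])
f=shoot("wrist","w3");print(lm(f,"clamp_grip",53),lm(f,"clamp_handle_hinge",34))
print(proj(f,[s["position"],s["position"]-[0,0,18.8],jw((528,-6.5,.087),(0,-236.4,53))]).round())
E
```

```text
time_s: 5.55
position: [548.8, -241.6, 150.3]
ee_rot: [0.677, 0.736, 0.0, 0.001]
force: [-0.6, -0.5, 0.6]
finger_gap: 93.9
grasp_force: 0.0
[ 548.82158303 -241.58348182  150.27014755] 0.021200990365761018 [-0.084  0.996 -0.001]
[(0.71, array([229., 312.]), array([ 546.1, -240.3,   53. ]))] []
[[315. 272.]
 [315. 262.]
 [314. 232.]]
```

View pics/w3.png

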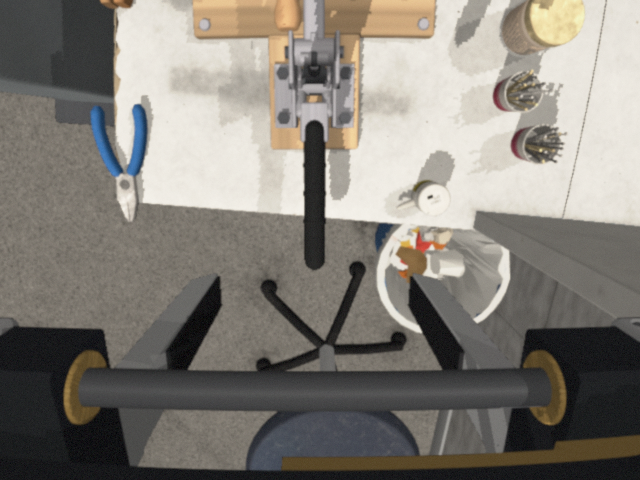

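The grip lies centred between the fingers (cols 303–326, its end at row 268). I descend and grasp it.

```bash
python3 -m crank '[{"tx":0,"ty":0,"tz":29,"ax":0,"ay":0,"az":0},{"tx":0,"ty":0,"tz":29,"ax":0,"ay":0,"az":0},{"tx":0,"ty":0,"tz":29,"ax":0,"ay":0,"az":0},{"tx":0,"ty":0,"tz":29,"ax":0,"ay":0,"az":0},{"tx":0,"ty":0,"tz":0,"ax":0,"ay":0,"az":0}]'
python3 -m crank '[{"tx":0,"ty":0,"tz":0,"ax":0,"ay":0,"az":0},{"tx":0,"ty":0,"tz":0,"ax":0,"ay":0,"az":0},{"tx":0,"ty":0,"tz":0,"ax":0,"ay":0,"az":0},{"tx":0,"ty":0,"tz":0,"ax":0,"ay":0,"az":0},{"tx":0,"ty":0,"tz":0,"ax":0,"ay":0,"az":0}]' 255 15
python3 -m crank '[{"tx":0,"ty":0,"tz":0,"ax":0,"ay":0,"az":0},{"tx":0,"ty":0,"tz":0,"ax":0,"ay":0,"az":0},{"tx":0,"ty":0,"tz":0,"ax":0,"ay":0,"az":0},{"tx":0,"ty":0,"tz":0,"ax":0,"ay":0,"az":0},{"tx":0,"ty":0,"tz":0,"ax":0,"ay":0,"az":0}]'
```

```text
time_s: 6.12
position: [544.3, -238.7, 28.2]
ee_rot: [0.677, 0.736, -0.001, -0.005]
force: [-1.0, 0.9, -0.3]
finger_gap: 94.4
grasp_force: 0.0
time_s: 6.53
position: [549.8, -242.3, 35.4]
ee_rot: [0.677, 0.736, 0.0, 0.002]
force: [-0.1, -0.0, -0.7]
finger_gap: 64.3
grasp_force: 0.0
time_s: 6.95
position: [548.3, -241.4, 33.2]
ee_rot: [0.677, 0.736, -0.0, -0.0]
force: [0.5, -0.2, 0.6]
finger_gap: 30.7
grasp_force: 0.0
```

```bash
python3 -m crank '[{"tx":0,"ty":0,"tz":0,"ax":0,"ay":0,"az":0},{"tx":0,"ty":0,"tz":0,"ax":0,"ay":0,"az":0},{"tx":0,"ty":0,"tz":0,"ax":0,"ay":0,"az":0},{"tx":0,"ty":0,"tz":0,"ax":0,"ay":0,"az":0}]' 255 15
python3 -m crank '[{"tx":1.2,"ty":0,"tz":-5.7,"ax":0,"ay":0,"az":0},{"tx":1.2,"ty":0,"tz":-5.7,"ax":0,"ay":0,"az":0},{"tx":1.8,"ty":0,"tz":-5.5,"ax":0,"ay":0,"az":0},{"tx":1.8,"ty":0,"tz":-5.5,"ax":0,"ay":0,"az":0},{"tx":0,"ty":0,"tz":0,"ax":0,"ay":0,"az":0}]'
python3 -m crank '[{"tx":2.4,"ty":0,"tz":-5.4,"ax":0,"ay":0,"az":0},{"tx":2.4,"ty":0,"tz":-5.4,"ax":0,"ay":0,"az":0},{"tx":2.9,"ty":0,"tz":-5.0,"ax":0,"ay":0,"az":0},{"tx":2.9,"ty":0,"tz":-5.0,"ax":0,"ay":0,"az":0},{"tx":0,"ty":0,"tz":0,"ax":0,"ay":0,"az":0}]'
```

```text
time_s: 7.28
position: [548.9, -241.4, 34.6]
ee_rot: [0.677, 0.736, 0.0, 0.0]
force: [-4.0, 3.2, 16.3]
finger_gap: 6.1
grasp_force: 15.1
time_s: 7.7
position: [548.7, -235.5, 57.0]
ee_rot: [0.677, 0.736, 0.0, 0.001]
force: [0.5, 0.5, -0.5]
finger_gap: 0.8
grasp_force: 0.0
time_s: 8.12
position: [547.8, -224.7, 77.9]
ee_rot: [0.677, 0.736, 0.0, 0.001]
force: [-0.5, 0.3, 0.4]
finger_gap: 0.1
grasp_force: 0.0
```

Run:
```python
from h import *
s=manip.state();print(s["position"])
f=shoot("wrist","w4");g=shoot("scene");print(lm(f,"clamp_grip",53),lm(g,"clamp_grip",53))
G=jw((528,-6.5,.087),(0,-236.4,53)); print(proj(g,[G,s["position"]]))
a=cv2.resize(f["pixels"][150:450,150:500],(400,343));b=cv2.resize(g["pixels"][150:280,300:450],(400,347));cv2.imwrite("pics/c4.png",np.hstack([a,b[:343]]))
```

```text
[ 547.82451962 -224.69993359   77.92410568]
[(0.56, array([284., 316.]), array([ 549.8, -241.5,   53. ]))] [(0.73, array([201., 379.]), array([ 545.5, -233.7,   53. ]))]
[[380.06272946 199.75121033]
 [377.24528242 194.67074377]]
```

View pics/c4.png

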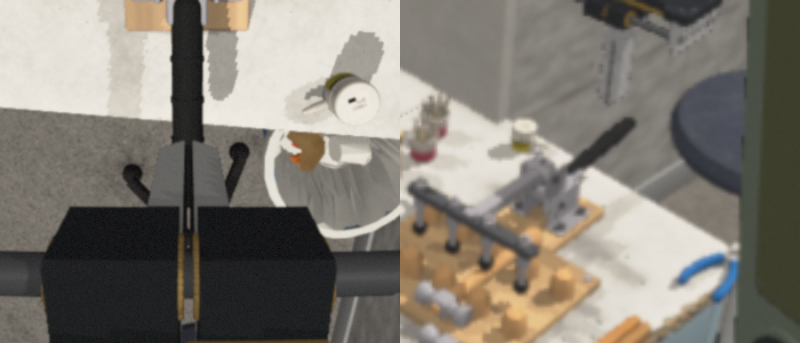

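The clamp is still locked. The fingers squeezed off the top of the handle, with an upward force of 16 N. The scene view and the post-scale fit both hint that the tips are about 15–20 mm higher than reported. I'll check this with a gentle touch on a free patch of bench near (605,-165).

```bash
python3 -m crank '[{"tx":14,"ty":15.5,"tz":0,"ax":0,"ay":0,"az":0},{"tx":14,"ty":15.5,"tz":0,"ax":0,"ay":0,"az":0},{"tx":14,"ty":15.5,"tz":0,"ax":0,"ay":0,"az":0},{"tx":14,"ty":15.5,"tz":0,"ax":0,"ay":0,"az":0},{"tx":0,"ty":0,"tz":0,"ax":0,"ay":0,"az":0}]'
python3 -m crank '[{"tx":0,"ty":0,"tz":14,"ax":0,"ay":0,"az":0},{"tx":0,"ty":0,"tz":14,"ax":0,"ay":0,"az":0},{"tx":0,"ty":0,"tz":14,"ax":0,"ay":0,"az":0},{"tx":0,"ty":0,"tz":10,"ax":0,"ay":0,"az":0},{"tx":0,"ty":0,"tz":0,"ax":0,"ay":0,"az":0}]'
python3 -m crank '[{"tx":0,"ty":0,"tz":3,"ax":0,"ay":0,"az":0},{"tx":0,"ty":0,"tz":3,"ax":0,"ay":0,"az":0},{"tx":0,"ty":0,"tz":3,"ax":0,"ay":0,"az":0},{"tx":0,"ty":0,"tz":3,"ax":0,"ay":0,"az":0},{"tx":0,"ty":0,"tz":0,"ax":0,"ay":0,"az":0}]'
python3 - <<'E'
from h import *
s=manip.state();print(s["position"],s["force"])
f=shoot("wrist");g=shoot("scene");print(proj(g,[s["position"]]))
a=cv2.resize(f["pixels"][150:450,150:500],(400,343));b=cv2.resize(g["pixels"][150:280,300:450],(400,347));cv2.imwrite("pics/c5.png",np.hstack([a,b[:343]]))
E
```

```text
time_s: 8.73
position: [606.0, -161.3, 76.1]
ee_rot: [0.676, 0.737, 0.001, -0.0]
force: [-0.6, 0.2, 0.2]
finger_gap: 0.4
grasp_force: 0.0
time_s: 9.15
position: [601.2, -163.4, 21.3]
ee_rot: [0.677, 0.736, -0.001, -0.003]
force: [-0.4, 0.1, 0.1]
finger_gap: 0.3
grasp_force: 0.0
time_s: 9.57
position: [603.9, -163.9, 12.2]
ee_rot: [0.677, 0.736, -0.0, -0.0]
force: [-1.2, -0.1, 0.1]
finger_gap: 0.3
grasp_force: 0.0
[ 603.90441653 -163.85611304   12.20967889] [-1.16071691 -0.09355911  0.06323656]
[[345.80032414 213.73071734]]
```

View pics/c5.png

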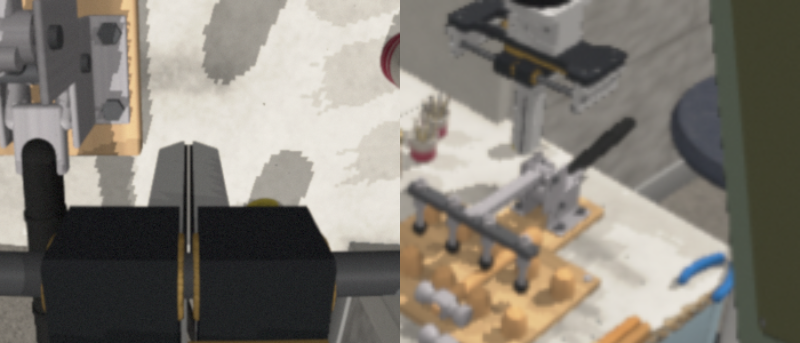

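The tip shows at scene px (347,207), against a prediction of (346,214), so it is still above the bench. I continue the touch.

```bash
python3 -m crank '[{"tx":0,"ty":0,"tz":3,"ax":0,"ay":0,"az":0},{"tx":0,"ty":0,"tz":3,"ax":0,"ay":0,"az":0},{"tx":0,"ty":0,"tz":0,"ax":0,"ay":0,"az":0},{"tx":0,"ty":0,"tz":0,"ax":0,"ay":0,"az":0}]' | egrep 'pos|forc'
python3 -m crank '[{"tx":0,"ty":0,"tz":2,"ax":0,"ay":0,"az":0},{"tx":0,"ty":0,"tz":2,"ax":0,"ay":0,"az":0},{"tx":0,"ty":0,"tz":0,"ax":0,"ay":0,"az":0},{"tx":0,"ty":0,"tz":0,"ax":0,"ay":0,"az":0}]'| egrep 'pos|forc'
```

```text
position: [603.8, -163.7, 6.0]
force: [0.6, 1.4, 0.1]
grasp_force: 0.0
position: [603.9, -163.8, 2.2]
force: [-0.2, 1.0, 0.8]
grasp_force: 0.0
```

```bash
python3 -m crank '[{"tx":0,"ty":0,"tz":2,"ax":0,"ay":0,"az":0},{"tx":0,"ty":0,"tz":2,"ax":0,"ay":0,"az":0},{"tx":0,"ty":0,"tz":0,"ax":0,"ay":0,"az":0},{"tx":0,"ty":0,"tz":0,"ax":0,"ay":0,"az":0}]' | egrep 'pos|forc'
python3 -m crank '[{"tx":0,"ty":0,"tz":2,"ax":0,"ay":0,"az":0},{"tx":0,"ty":0,"tz":1,"ax":0,"ay":0,"az":0},{"tx":0,"ty":0,"tz":0,"ax":0,"ay":0,"az":0},{"tx":0,"ty":0,"tz":0,"ax":0,"ay":0,"az":0}]'| egrep 'pos|forc'
```

```text
position: [603.9, -163.8, -1.8]
force: [-0.5, 1.2, 0.4]
grasp_force: 0.0
position: [604.0, -163.8, -4.7]
force: [-0.1, 0.1, 0.4]
grasp_force: 0.0
```

```bash
python3 -m crank '[{"tx":0,"ty":0,"tz":1.5,"ax":0,"ay":0,"az":0},{"tx":0,"ty":0,"tz":1.5,"ax":0,"ay":0,"az":0},{"tx":0,"ty":0,"tz":0,"ax":0,"ay":0,"az":0},{"tx":0,"ty":0,"tz":0,"ax":0,"ay":0,"az":0}]' | egrep 'pos|forc'
python3 -m crank '[{"tx":0,"ty":0,"tz":1,"ax":0,"ay":0,"az":0},{"tx":0,"ty":0,"tz":1,"ax":0,"ay":0,"az":0},{"tx":0,"ty":0,"tz":0,"ax":0,"ay":0,"az":0},{"tx":0,"ty":0,"tz":0,"ax":0,"ay":0,"az":0}]'| egrep 'pos|forc'
```

```text
position: [603.9, -163.8, -7.7]
force: [-0.4, -0.4, 0.2]
grasp_force: 0.0
position: [604.0, -163.8, -9.6]
force: [-0.5, 0.5, -0.3]
grasp_force: 0.0
```

```bash
python3 -m crank '[{"tx":0,"ty":0,"tz":1,"ax":0,"ay":0,"az":0},{"tx":0,"ty":0,"tz":1,"ax":0,"ay":0,"az":0},{"tx":0,"ty":0,"tz":0,"ax":0,"ay":0,"az":0},{"tx":0,"ty":0,"tz":0,"ax":0,"ay":0,"az":0}]'| egrep 'pos|forc'
```

```text
position: [604.0, -163.8, -11.7]
force: [-0.0, -0.6, -0.1]
grasp_force: 0.0
```

```bash
python3 -m crank '[{"tx":0,"ty":0,"tz":1,"ax":0,"ay":0,"az":0},{"tx":0,"ty":0,"tz":1,"ax":0,"ay":0,"az":0},{"tx":0,"ty":0,"tz":0,"ax":0,"ay":0,"az":0},{"tx":0,"ty":0,"tz":0,"ax":0,"ay":0,"az":0}]'| egrep 'pos|^forc'
```

```text
position: [604.0, -163.8, -13.7]
force: [0.0, 0.5, 0.3]
```

```bash
python3 -m crank '[{"tx":0,"ty":0,"tz":1,"ax":0,"ay":0,"az":0},{"tx":0,"ty":0,"tz":1,"ax":0,"ay":0,"az":0},{"tx":0,"ty":0,"tz":0,"ax":0,"ay":0,"az":0},{"tx":0,"ty":0,"tz":0,"ax":0,"ay":0,"az":0}]'| egrep 'pos|^forc'
```

```text
position: [604.0, -163.8, -15.7]
force: [0.1, 0.5, 0.8]
```

```bash
python3 -m crank '[{"tx":0,"ty":0,"tz":1,"ax":0,"ay":0,"az":0},{"tx":0,"ty":0,"tz":1,"ax":0,"ay":0,"az":0},{"tx":0,"ty":0,"tz":0,"ax":0,"ay":0,"az":0},{"tx":0,"ty":0,"tz":0,"ax":0,"ay":0,"az":0}]'| egrep 'pos|^forc'; python3 -m crank '[{"tx":0,"ty":0,"tz":1,"ax":0,"ay":0,"az":0},{"tx":0,"ty":0,"tz":0,"ax":0,"ay":0,"az":0},{"tx":0,"ty":0,"tz":0,"ax":0,"ay":0,"az":0}]'| egrep 'pos|^forc'
```

```text
position: [603.9, -163.8, -17.7]
force: [-0.1, -0.6, -0.1]
position: [604.0, -163.9, -18.7]
force: [-0.3, 1.3, -0.0]
```

```bash
python3 -m crank '[{"tx":0,"ty":0,"tz":1,"ax":0,"ay":0,"az":0},{"tx":0,"ty":0,"tz":1,"ax":0,"ay":0,"az":0},{"tx":0,"ty":0,"tz":0,"ax":0,"ay":0,"az":0},{"tx":0,"ty":0,"tz":0,"ax":0,"ay":0,"az":0}]'| egrep 'pos|^forc'
```

```text
position: [604.0, -163.9, -20.7]
force: [-0.0, -0.2, 0.7]
```

```bash
python3 -m crank '[{"tx":0,"ty":0,"tz":1,"ax":0,"ay":0,"az":0},{"tx":0,"ty":0,"tz":1,"ax":0,"ay":0,"az":0},{"tx":0,"ty":0,"tz":0,"ax":0,"ay":0,"az":0},{"tx":0,"ty":0,"tz":0,"ax":0,"ay":0,"az":0}]'| egrep 'pos|^forc'
```

```text
position: [604.0, -163.9, -22.7]
force: [0.3, -0.1, -0.1]
```

Run:
```python
from h import *
s=manip.state();print(s["position"],s["force"],s["qpos"])
f=shoot("wrist");g=shoot("scene");print(proj(g,[s["position"]]),proj(f,[s["position"]]))
a=cv2.resize(f["pixels"][150:450,150:500],(400,343));b=cv2.resize(g["pixels"][160:240,310:400],(400,356));cv2.imwrite("pics/c6.png",np.hstack([a,b[:343]]))
```

```text
[ 603.97442239 -163.86155823  -22.67751209] [ 0.34966843 -0.08378386 -0.09452435] [-4.03116474e-01  5.35303579e-01  1.55237183e+00  1.36463975e-05
  1.05415611e+00 -4.87094924e-01]
[[345.00861456 223.51501356]] [[314.88843079 272.24988338]]
```

View pics/c6.png

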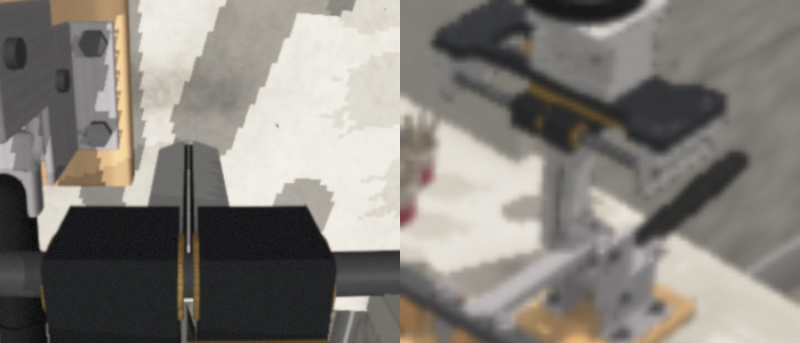

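The tip shows near scene (348,215), 8 px above its predicted row, and the shadow isn't closed yet. It is still a little above the bench, so I carry on.

```bash
python3 -m crank '[{"tx":0,"ty":0,"tz":1,"ax":0,"ay":0,"az":0},{"tx":0,"ty":0,"tz":1,"ax":0,"ay":0,"az":0},{"tx":0,"ty":0,"tz":0,"ax":0,"ay":0,"az":0},{"tx":0,"ty":0,"tz":0,"ax":0,"ay":0,"az":0}]'| egrep 'pos|^forc'
```

```text
position: [604.0, -163.8, -24.7]
force: [0.3, -0.2, 0.4]
```

```bash
python3 -m crank '[{"tx":0,"ty":0,"tz":1,"ax":0,"ay":0,"az":0},{"tx":0,"ty":0,"tz":1,"ax":0,"ay":0,"az":0},{"tx":0,"ty":0,"tz":0,"ax":0,"ay":0,"az":0},{"tx":0,"ty":0,"tz":0,"ax":0,"ay":0,"az":0}]'| egrep 'pos|^forc'
```

```text
position: [604.3, -164.0, -25.8]
force: [-1.4, 0.7, 5.4]
```

```bash
python3 -m crank '[{"tx":0,"ty":0,"tz":1,"ax":0,"ay":0,"az":0},{"tx":0,"ty":0,"tz":1,"ax":0,"ay":0,"az":0},{"tx":0,"ty":0,"tz":0,"ax":0,"ay":0,"az":0},{"tx":0,"ty":0,"tz":0,"ax":0,"ay":0,"az":0}]'| egrep 'pos|^forc'
```

```text
position: [604.3, -164.0, -25.9]
force: [-6.7, 2.4, 14.5]
```

The bench is felt at reported z ≈ -25.6, so the true tip height is reported z + 25.6 mm. I go back over the grip and descend to reported 8.5 (true 34).

```bash
python3 -m crank '[{"tx":0,"ty":0,"tz":-25,"ax":0,"ay":0,"az":0},{"tx":0,"ty":0,"tz":-25,"ax":0,"ay":0,"az":0},{"tx":0,"ty":0,"tz":-25,"ax":0,"ay":0,"az":0},{"tx":0,"ty":0,"tz":-26,"ax":0,"ay":0,"az":0}]' 0 20 | grep pos
python3 -m crank '[{"tx":-18,"ty":-15.5,"tz":0,"ax":0,"ay":0,"az":0},{"tx":-18,"ty":-15.5,"tz":0,"ax":0,"ay":0,"az":0},{"tx":-18,"ty":-15.5,"tz":0,"ax":0,"ay":0,"az":0},{"tx":-19,"ty":-15.5,"tz":0,"ax":0,"ay":0,"az":0},{"tx":0,"ty":0,"tz":0,"ax":0,"ay":0,"az":0}]' |grep pos
python3 -m crank '[{"tx":0,"ty":0,"tz":0,"ax":0,"ay":0,"az":0},{"tx":0,"ty":0,"tz":15,"ax":0,"ay":0,"az":0},{"tx":0,"ty":0,"tz":16,"ax":0,"ay":0,"az":0},{"tx":0,"ty":0,"tz":16,"ax":0,"ay":0,"az":0},{"tx":0,"ty":0,"tz":16,"ax":0,"ay":0,"az":0}]' |egrep 'pos|^for'
python3 -m crank '[{"tx":0,"ty":0,"tz":0,"ax":0,"ay":0,"az":0},{"tx":0,"ty":0,"tz":0,"ax":0,"ay":0,"az":0},{"tx":0,"ty":0,"tz":0,"ax":0,"ay":0,"az":0},{"tx":0,"ty":0,"tz":0,"ax":0,"ay":0,"az":0},{"tx":0,"ty":0,"tz":0,"ax":0,"ay":0,"az":0}]' 255 20 >/dev/null
python3 -m crank '[{"tx":0,"ty":0,"tz":0,"ax":0,"ay":0,"az":0},{"tx":0,"ty":0,"tz":0,"ax":0,"ay":0,"az":0},{"tx":0,"ty":0,"tz":0,"ax":0,"ay":0,"az":0},{"tx":0,"ty":0,"tz":0,"ax":0,"ay":0,"az":0},{"tx":0,"ty":0,"tz":0,"ax":0,"ay":0,"az":0}]' >/dev/null
python3 -m crank '[{"tx":0,"ty":0,"tz":0,"ax":0,"ay":0,"az":0},{"tx":0,"ty":0,"tz":0,"ax":0,"ay":0,"az":0},{"tx":0,"ty":0,"tz":0,"ax":0,"ay":0,"az":0},{"tx":0,"ty":0,"tz":0,"ax":0,"ay":0,"az":0}]'
```

```text
position: [603.6, -163.7, 72.7]
position: [546.2, -245.1, 72.1]
position: [549.3, -240.7, 8.7]
force: [0.5, -0.1, 0.1]
time_s: 17.35
position: [548.8, -241.8, 9.4]
ee_rot: [0.677, 0.736, 0.0, 0.0]
force: [1.1, 0.2, -2.2]
finger_gap: 16.5
grasp_force: 20.0
```

Gripped (gap 16.5, 20 N). I swing the handle up along its arc.

```bash
python3 -m crank '[{"tx":1.2,"ty":0,"tz":-5.7,"ax":0,"ay":0,"az":0},{"tx":1.2,"ty":0,"tz":-5.7,"ax":0,"ay":0,"az":0},{"tx":1.8,"ty":0,"tz":-5.5,"ax":0,"ay":0,"az":0},{"tx":1.8,"ty":0,"tz":-5.5,"ax":0,"ay":0,"az":0},{"tx":0,"ty":0,"tz":0,"ax":0,"ay":0,"az":0}]'
python3 -m crank '[{"tx":2.4,"ty":0,"tz":-5.4,"ax":0,"ay":0,"az":0},{"tx":2.4,"ty":0,"tz":-5.4,"ax":0,"ay":0,"az":0},{"tx":2.9,"ty":0,"tz":-5.0,"ax":0,"ay":0,"az":0},{"tx":2.9,"ty":0,"tz":-5.0,"ax":0,"ay":0,"az":0},{"tx":0,"ty":0,"tz":0,"ax":0,"ay":0,"az":0}]'
```

```text
time_s: 17.77
position: [548.2, -235.1, 33.1]
ee_rot: [0.677, 0.736, 0.0, 0.0]
force: [2.7, 1.9, -1.4]
finger_gap: 16.3
grasp_force: 20.0
time_s: 18.18
position: [547.3, -224.5, 53.5]
ee_rot: [0.677, 0.736, 0.0, 0.0]
force: [4.1, 1.7, -2.6]
finger_gap: 16.2
grasp_force: 20.0
```

```bash
python3 -m crank '[{"tx":3.4,"ty":0,"tz":-4.8,"ax":0,"ay":0,"az":0},{"tx":3.4,"ty":0,"tz":-4.8,"ax":0,"ay":0,"az":0},{"tx":3.9,"ty":0,"tz":-4.5,"ax":0,"ay":0,"az":0},{"tx":3.9,"ty":0,"tz":-4.5,"ax":0,"ay":0,"az":0},{"tx":0,"ty":0,"tz":0,"ax":0,"ay":0,"az":0}]'|egrep 'pos|for|gap'
python3 -m crank '[{"tx":4.2,"ty":0,"tz":-4.0,"ax":0,"ay":0,"az":0},{"tx":4.2,"ty":0,"tz":-4.0,"ax":0,"ay":0,"az":0},{"tx":4.6,"ty":0,"tz":-3.5,"ax":0,"ay":0,"az":0},{"tx":4.6,"ty":0,"tz":-3.5,"ax":0,"ay":0,"az":0},{"tx":4,"ty":0,"tz":-2.5,"ax":0,"ay":0,"az":0}]'|egrep 'pos|for|gap'
python3 -m crank '[{"tx":3,"ty":0,"tz":-1.8,"ax":0,"ay":0,"az":0},{"tx":0,"ty":0,"tz":0,"ax":0,"ay":0,"az":0},{"tx":0,"ty":0,"tz":0,"ax":0,"ay":0,"az":0},{"tx":0,"ty":0,"tz":0,"ax":0,"ay":0,"az":0}]'
python3 - <<'E'
from h import *
g=shoot("scene");f=shoot("wrist")
a=cv2.resize(f["pixels"][0:480,100:540],(400,436));b=cv2.resize(g["pixels"][120:280,280:430],(400,427));cv2.imwrite("pics/c7.png",np.hstack([a[:427],b]))
E
```

```text
position: [546.0, -210.1, 71.7]
force: [3.7, 0.5, -5.3]
finger_gap: 16.5
grasp_force: 20.0
position: [544.2, -189.9, 88.7]
force: [5.5, -1.5, -7.4]
finger_gap: 16.2
grasp_force: 20.0
time_s: 19.35
position: [543.9, -186.2, 91.0]
ee_rot: [0.677, 0.736, 0.0, 0.0]
force: [3.5, 0.2, -1.1]
finger_gap: 16.1
grasp_force: 20.0
```

View pics/c7.png

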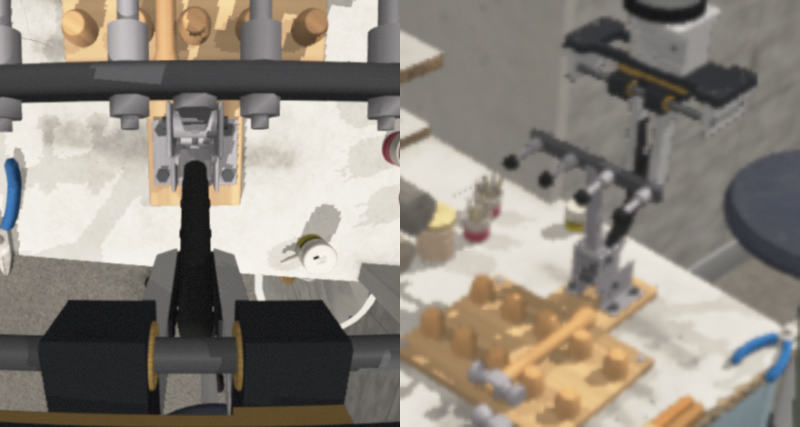

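The arm stands upright with the bar over the pivot, and the travel gives θ ≈ 0.87. I nudge it to the stop, release, rise, and move to view the hammers.

```bash
python3 -m crank '[{"tx":2,"ty":0,"tz":-1.2,"ax":0,"ay":0,"az":0},{"tx":0,"ty":0,"tz":0,"ax":0,"ay":0,"az":0},{"tx":0,"ty":0,"tz":0,"ax":0,"ay":0,"az":0},{"tx":0,"ty":0,"tz":0,"ax":0,"ay":0,"az":0}]'|egrep 'pos|for|gap'
python3 -m crank '[{"tx":0,"ty":0,"tz":0,"ax":0,"ay":0,"az":0},{"tx":0,"ty":0,"tz":0,"ax":0,"ay":0,"az":0},{"tx":0,"ty":0,"tz":0,"ax":0,"ay":0,"az":0},{"tx":0,"ty":0,"tz":0,"ax":0,"ay":0,"az":0},{"tx":0,"ty":0,"tz":0,"ax":0,"ay":0,"az":0}]' 0 |egrep 'pos|for|gap'
python3 -m crank '[{"tx":-4,"ty":0,"tz":-19,"ax":0,"ay":0,"az":0},{"tx":-4,"ty":0,"tz":-19,"ax":0,"ay":0,"az":0},{"tx":-4,"ty":0,"tz":-19,"ax":0,"ay":0,"az":0},{"tx":-4,"ty":0,"tz":-19,"ax":0,"ay":0,"az":0},{"tx":-4,"ty":0,"tz":-19,"ax":0,"ay":0,"az":0}]' >/dev/null
python3 -m crank '[{"tx":35,"ty":-2,"tz":0,"ax":0,"ay":0,"az":0},{"tx":35,"ty":-2,"tz":0,"ax":0,"ay":0,"az":0},{"tx":35,"ty":-2,"tz":0,"ax":0,"ay":0,"az":0},{"tx":35,"ty":-2,"tz":0,"ax":0,"ay":0,"az":0},{"tx":35,"ty":-2,"tz":0,"ax":0,"ay":0,"az":0}]' >/dev/null
python3 -m crank '[{"tx":35,"ty":-2,"tz":0,"ax":0,"ay":0,"az":0},{"tx":35,"ty":-2,"tz":12,"ax":0,"ay":0,"az":0},{"tx":33,"ty":0,"tz":12,"ax":0,"ay":0,"az":0},{"tx":0,"ty":0,"tz":11,"ax":0,"ay":0,"az":0},{"tx":0,"ty":0,"tz":0,"ax":0,"ay":0,"az":0}]' >/dev/null
python3 -m crank '[{"tx":0,"ty":0,"tz":0,"ax":0,"ay":0,"az":0},{"tx":0,"ty":0,"tz":0,"ax":0,"ay":0,"az":0},{"tx":0,"ty":0,"tz":0,"ax":0,"ay":0,"az":0}]'
python3 - <<'E'
from h import *
s=manip.state();print(s["position"])
f=shoot("wrist","w8")
f["_Rt"]=cam(f,dict(s,position=s["position"]+[0,0,25.6]))
for t in("hammer_1_mid","hammer_1_head"): print(t,lm(f,t,11))
g=shoot("top")
for t in("hammer_1_mid","hammer_1_head","clamp_grip"): print(t,lm(g,t,11))
E
```

```text
position: [543.8, -184.7, 91.9]
force: [4.5, -1.4, -2.9]
finger_gap: 16.4
grasp_force: 20.0
position: [543.0, -184.0, 91.6]
force: [-0.1, -0.1, -0.6]
finger_gap: 46.6
grasp_force: 0.0
time_s: 21.7
position: [508.9, 70.4, 152.6]
ee_rot: [0.678, 0.736, 0.0, 0.001]
force: [-0.3, 0.4, 0.2]
finger_gap: 94.3
grasp_force: 0.0
[508.91527108  70.40104566 152.64090528]
hammer_1_mid []
hammer_1_head [(0.73, array([ 74., 230.]), array([421.3, 194. ,  11. ]))]
hammer_1_mid [(0.7, array([270., 235.]), array([429.2, 259.4,  11. ])), (0.66, array([226., 352.]), array([532.7,  -7.8,  11. ]))]
hammer_1_head [(0.58, array([270., 266.]), array([429.7, 187.1,  11. ]))]
clamp_grip [(0.85, array([215., 443.]), array([ 559.2, -218.2,   11. ])), (0.33, array([178., 439.]), array([ 647.1, -211.3,   11. ]))]
```

View pics/w8.png

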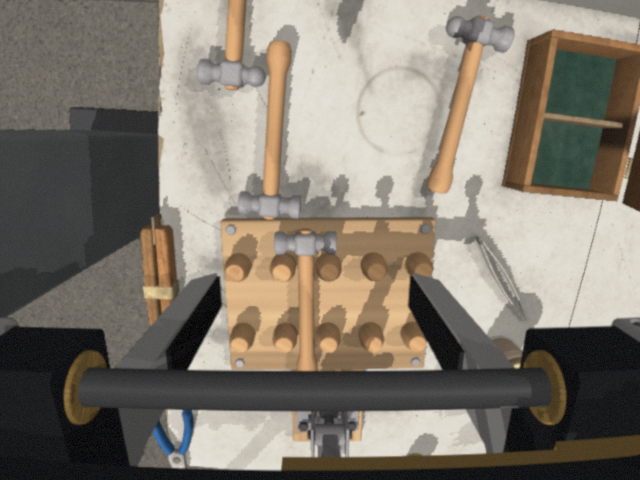

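All three loose hammers are visible: C with its head at (231,74), B with its butt at (279,48) and head at (269,206), and A with its head at (480,34) and butt at (440,186). The stationed hammer has its head at (306,243). The jig posts show at rows 266 and 337.

Run:
```python
from h import *
from scipy.optimize import least_squares
f=shoot("wrist");s=manip.state()
px=np.array([(238,266),(284,266),(329,266),(374,265),(419,263),(243,337),(285,337),(329,336),(371,336),(413,335)],float)
pts=np.array([(x,y,36) for y in(36,-36) for x in(-84,-42,0,42,84)],float)
def setz(dz): f["_Rt"]=cam(f,dict(s,position=s["position"]+[0,0,dz]))
def g(p): setz(p[3]);return proj(f,[jw(p,q) for q in pts])-px
r=least_squares(lambda p:g(p).ravel(),[528,-6,.087,15]);print(r.x,g(r.x).round(1).tolist())
for dz in(r.x[3],25.6):
  setz(dz);print("dz",dz)
  for n,c in dict(Ch=(231,74),Bh=(269,206),Bb=(279,46),Ah=(480,34),Ab=(439,187),Sh=(306,243)).items(): print(n,back(f,c[1],c[0],23 if n=="Sh" else 11).round(1))
print(proj(f,[s["position"]]))
```

```text
[ 5.27441789e+02 -4.65061519e+00  9.31444493e-02  1.58545760e+01] [[-0.2, 0.7], [-1.0, 0.3], [-0.5, -0.1], [-0.0, 0.4], [0.1, 1.8], [-0.3, -0.7], [0.5, -0.9], [-0.4, -0.2], [0.6, -0.8], [1.3, -0.5]]
dz 15.854575967000535
Ch [423.3 193.8  11. ]
Bh [463.7  77.8  11. ]
Bb [464.3 220.3  11. ]
Ah [639.3 247.1  11. ]
Ab [622.8 109.5  11. ]
Sh [501.7  47.7  23. ]
dz 25.6
Ch [421.2 195.1  11. ]
Bh [462.7  76.   11. ]
Bb [463.3 222.3  11. ]
Ah [643.  249.9  11. ]
Ab [626.1 108.6  11. ]
Sh [501.7  44.9  23. ]
[[314.88735217 258.35727229]]
```

```bash
python3 -m crank '[{"tx":22,"ty":-13,"tz":20,"ax":0,"ay":0,"az":0},{"tx":22,"ty":-13,"tz":20,"ax":0,"ay":0,"az":0},{"tx":22,"ty":-13.5,"tz":20,"ax":0,"ay":0,"az":0},{"tx":0,"ty":0,"tz":16,"ax":0,"ay":0,"az":0.045},{"tx":0,"ty":0,"tz":16,"ax":0,"ay":0,"az":0.044}]' 120 45 >/dev/null
python3 -m crank '[{"tx":0,"ty":0,"tz":0,"ax":0,"ay":0,"az":0},{"tx":0,"ty":0,"tz":0,"ax":0,"ay":0,"az":0},{"tx":0,"ty":0,"tz":0,"ax":0,"ay":0,"az":0},{"tx":0,"ty":0,"tz":0,"ax":0,"ay":0,"az":0}]'
python3 - <<'E'
from h import *
s=manip.state();f=shoot("wrist","w9");f["_Rt"]=cam(f,dict(s,position=s["position"]+[0,0,15.9]))
for t in("hammer_1_mid","hammer_1_head"): print(t,lm(f,t,11))
E
```

```text
time_s: 22.85
position: [464.6, 134.1, 61.1]
ee_rot: [0.709, 0.705, 0.001, 0.001]
force: [-0.7, -0.4, -0.2]
finger_gap: 49.6
grasp_force: 0.0
hammer_1_mid [(0.93, array([ 65., 262.]), array([430.5, 255.3,  11. ])), (0.72, array([ 84., 570.]), array([641.7, 245.1,  11. ]))]
hammer_1_head [(0.66, array([167., 259.]), array([426. , 187.9,  11. ]))]
```

View pics/w9.png

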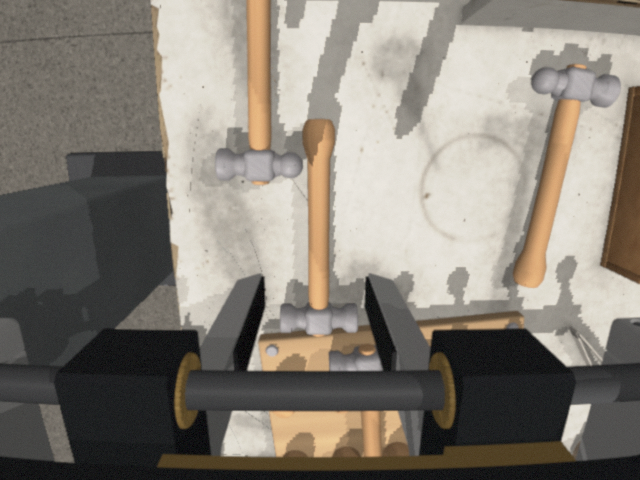

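Hammer B lies between the fingers (col 318, head at row 319, butt at row 120). The point beneath the TCP falls at row ≈240, just head-side of the middle. I descend and grasp.

```bash
python3 -m crank '[{"tx":0,"ty":2,"tz":18,"ax":0,"ay":0,"az":0},{"tx":0,"ty":0,"tz":18,"ax":0,"ay":0,"az":0},{"tx":0,"ty":0,"tz":16,"ax":0,"ay":0,"az":0},{"tx":0,"ty":0,"tz":12,"ax":0,"ay":0,"az":0},{"tx":0,"ty":0,"tz":8,"ax":0,"ay":0,"az":0}]' |egrep 'pos|^for'
python3 -m crank '[{"tx":0,"ty":0,"tz":5,"ax":0,"ay":0,"az":0},{"tx":0,"ty":0,"tz":3,"ax":0,"ay":0,"az":0},{"tx":0,"ty":0,"tz":2,"ax":0,"ay":0,"az":0},{"tx":0,"ty":0,"tz":1,"ax":0,"ay":0,"az":0},{"tx":0,"ty":0,"tz":0,"ax":0,"ay":0,"az":0}]' |egrep 'pos|^for'
python3 -m crank '[{"tx":0,"ty":0,"tz":0,"ax":0,"ay":0,"az":0},{"tx":0,"ty":0,"tz":0,"ax":0,"ay":0,"az":0},{"tx":0,"ty":0,"tz":0,"ax":0,"ay":0,"az":0},{"tx":0,"ty":0,"tz":0,"ax":0,"ay":0,"az":0},{"tx":0,"ty":0,"tz":0,"ax":0,"ay":0,"az":0}]' 255 45
python3 -m crank '[{"tx":0,"ty":0,"tz":0,"ax":0,"ay":0,"az":0},{"tx":0,"ty":0,"tz":0,"ax":0,"ay":0,"az":0},{"tx":0,"ty":0,"tz":0,"ax":0,"ay":0,"az":0}]'
```

```text
position: [464.6, 133.9, -13.1]
force: [-0.1, -0.3, 0.1]
position: [465.6, 134.2, -22.8]
force: [0.4, -0.3, -0.8]
time_s: 24.25
position: [465.2, 134.1, -23.1]
ee_rot: [0.709, 0.705, 0.0, 0.0]
force: [-0.2, 0.3, 1.5]
finger_gap: 19.6
grasp_force: 0.0
time_s: 24.5
position: [465.5, 134.1, -23.1]
ee_rot: [0.709, 0.705, 0.0, 0.0]
force: [1.5, 0.6, 0.5]
finger_gap: 14.5
grasp_force: 45.0
```

```bash
python3 -m crank '[{"tx":0,"ty":0,"tz":-10,"ax":0,"ay":0,"az":0},{"tx":0,"ty":0,"tz":-15,"ax":0,"ay":0,"az":0},{"tx":0,"ty":0,"tz":-15,"ax":0,"ay":0,"az":0},{"tx":0,"ty":0,"tz":-10,"ax":0,"ay":0,"az":-0.05},{"tx":0,"ty":0,"tz":0,"ax":0,"ay":0,"az":-0.049}]' |egrep 'pos|for|gap'
python3 -m crank '[{"tx":-20,"ty":-2,"tz":0,"ax":0,"ay":0,"az":0},{"tx":-30,"ty":-3,"tz":0,"ax":0,"ay":0,"az":0},{"tx":-30,"ty":-3,"tz":0,"ax":0,"ay":0,"az":0},{"tx":-30,"ty":-3,"tz":0,"ax":0,"ay":0,"az":0},{"tx":-27,"ty":-2,"tz":0,"ax":0,"ay":0,"az":0}]' |egrep 'pos|for|gap'
python3 -m crank '[{"tx":-15,"ty":-1.2,"tz":0,"ax":0,"ay":0,"az":0},{"tx":0,"ty":0,"tz":0,"ax":0,"ay":0,"az":0},{"tx":0,"ty":0,"tz":0,"ax":0,"ay":0,"az":0},{"tx":0,"ty":0,"tz":0,"ax":0,"ay":0,"az":0}]'
python3 - <<'E'
from h import *
f=shoot("wrist","w10")
E
```

```text
position: [466.9, 134.4, 29.5]
force: [0.4, -0.2, -0.8]
finger_gap: 14.8
grasp_force: 45.0
position: [464.2, -4.7, 27.1]
force: [0.8, 0.8, -1.5]
finger_gap: 14.5
grasp_force: 45.0
time_s: 25.67
position: [464.8, -17.8, 26.8]
ee_rot: [0.673, 0.74, 0.0, -0.0]
force: [0.1, -0.4, -1.7]
finger_gap: 14.3
grasp_force: 45.0
```

View pics/w10.png

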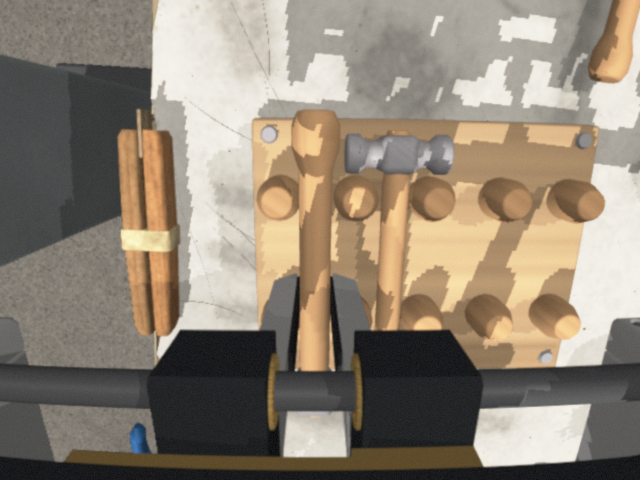

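The handle (col 316) is centred between the post tops at (278,197) and (356,197), and parallel to the station. I lower it.

```bash
python3 -m crank '[{"tx":0,"ty":0,"tz":10,"ax":0,"ay":0,"az":0},{"tx":0,"ty":0,"tz":10,"ax":0,"ay":0,"az":0},{"tx":0,"ty":0,"tz":8,"ax":0,"ay":0,"az":0},{"tx":0,"ty":0,"tz":4,"ax":0,"ay":0,"az":0},{"tx":0,"ty":0,"tz":0,"ax":0,"ay":0,"az":0}]' |egrep 'pos|for|gap'
python3 -m crank '[{"tx":0,"ty":0,"tz":3,"ax":0,"ay":0,"az":0},{"tx":0,"ty":0,"tz":2,"ax":0,"ay":0,"az":0},{"tx":0,"ty":0,"tz":1,"ax":0,"ay":0,"az":0},{"tx":0,"ty":0,"tz":0,"ax":0,"ay":0,"az":0},{"tx":0,"ty":0,"tz":0,"ax":0,"ay":0,"az":0}]'
```

```text
position: [464.4, -18.0, -6.8]
force: [1.2, 0.3, -2.5]
finger_gap: 14.4
grasp_force: 45.0
time_s: 26.55
position: [465.2, -18.6, -11.1]
ee_rot: [0.673, 0.74, -0.0, 0.0]
force: [-0.3, -0.3, -0.2]
finger_gap: 14.8
grasp_force: 45.0
```

```bash
python3 -m crank '[{"tx":0,"ty":0,"tz":0,"ax":0,"ay":0,"az":0},{"tx":0,"ty":0,"tz":0,"ax":0,"ay":0,"az":0},{"tx":0,"ty":0,"tz":0,"ax":0,"ay":0,"az":0},{"tx":0,"ty":0,"tz":0,"ax":0,"ay":0,"az":0},{"tx":0,"ty":0,"tz":0,"ax":0,"ay":0,"az":0}]' 165 |egrep 'pos|for|gap'
python3 -m crank '[{"tx":0,"ty":0,"tz":-10,"ax":0,"ay":0,"az":0},{"tx":0,"ty":0,"tz":-20,"ax":0,"ay":0,"az":0},{"tx":0,"ty":0,"tz":-30,"ax":0,"ay":0,"az":0},{"tx":0,"ty":0,"tz":-30,"ax":0,"ay":0,"az":0},{"tx":0,"ty":0,"tz":-20,"ax":0,"ay":0,"az":0}]' >/dev/null
python3 -m crank '[{"tx":25,"ty":0,"tz":0,"ax":0,"ay":0,"az":0},{"tx":25,"ty":0,"tz":0,"ax":0,"ay":0,"az":0},{"tx":25,"ty":0,"tz":0,"ax":0,"ay":0,"az":0},{"tx":25,"ty":0,"tz":0,"ax":0,"ay":0,"az":0},{"tx":0,"ty":0,"tz":0,"ax":0,"ay":0,"az":0}]' >/dev/null
python3 -m crank '[{"tx":0,"ty":0,"tz":0,"ax":0,"ay":0,"az":0},{"tx":0,"ty":0,"tz":0,"ax":0,"ay":0,"az":0},{"tx":0,"ty":0,"tz":0,"ax":0,"ay":0,"az":0}]'
python3 - <<'E'
from h import *
s=manip.state();f=shoot("wrist","w11");f["_Rt"]=cam(f,dict(s,position=s["position"]+[0,0,15.9]));print(s["position"])
for t in("hammer_1_mid","hammer_1_head"): print(t,lm(f,t,11))
g=shoot("top")
for t in("hammer_1_mid","hammer_1_head","clamp_grip"): print(t,lm(g,t,11))
E
```

```text
position: [465.3, -18.6, -11.2]
force: [-0.5, 0.4, -0.5]
finger_gap: 33.2
grasp_force: 0.0
time_s: 28.05
position: [456.1, 80.2, 99.0]
ee_rot: [0.673, 0.739, -0.0, 0.0]
force: [0.8, -0.2, 0.7]
finger_gap: 33.1
grasp_force: 0.0
[456.08486395  80.18726148  99.02850343]
hammer_1_mid []
hammer_1_head [(0.79, array([ 80., 285.]), array([422.7, 193.6,  11. ]))]
hammer_1_mid [(0.62, array([270., 236.]), array([428.3, 256.4,  11. ]))]
hammer_1_head [(0.84, array([269., 265.]), array([430.8, 189.7,  11. ]))]
clamp_grip [(0.91, array([214., 443.]), array([ 562.2, -219.9,   11. ]))]
```

View pics/w11.png

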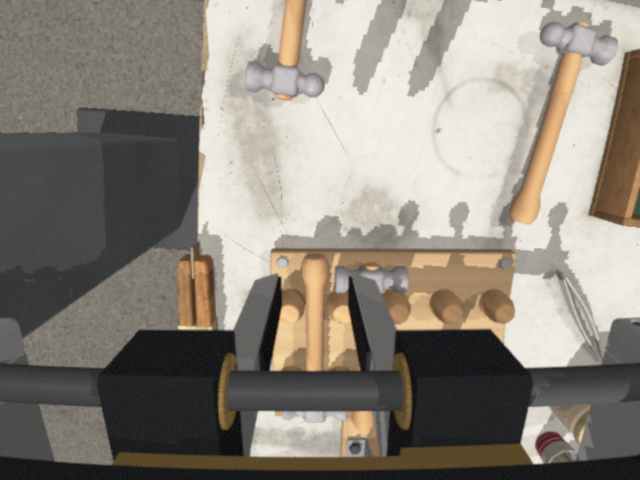

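B is in its station: its handle runs from (315,260) down past the posts, with its head on the clamp side. C's head is at (285,80) and A is unchanged (head (578,40), butt (525,212)). That was my last allowed picture view, so from here I measure the handles by wood segmentation and the networks. Moving over C.

```bash
python3 -m crank '[{"tx":25,"ty":-3,"tz":0,"ax":0,"ay":0,"az":0},{"tx":30,"ty":-3,"tz":0,"ax":0,"ay":0,"az":0},{"tx":30,"ty":-3,"tz":0,"ax":0,"ay":0,"az":0},{"tx":30,"ty":-3,"tz":0,"ax":0,"ay":0,"az":0},{"tx":30,"ty":-3,"tz":0,"ax":0,"ay":0,"az":0}]' 120 45 >/dev/null
python3 -m crank '[{"tx":22,"ty":0,"tz":13,"ax":0,"ay":0,"az":0.06},{"tx":0,"ty":0,"tz":13,"ax":0,"ay":0,"az":0.055},{"tx":0,"ty":0,"tz":13,"ax":0,"ay":0,"az":0},{"tx":0,"ty":0,"tz":0,"ax":0,"ay":0,"az":0},{"tx":0,"ty":0,"tz":0,"ax":0,"ay":0,"az":0}]' >/dev/null
python3 -m crank '[{"tx":0,"ty":0,"tz":0,"ax":0,"ay":0,"az":0},{"tx":0,"ty":0,"tz":0,"ax":0,"ay":0,"az":0},{"tx":0,"ty":0,"tz":0,"ax":0,"ay":0,"az":0}]'
cat >> h.py <<'E'
def wood(f,minA=800,prt=True):
    hsv=cv2.cvtColor(f["pixels"],cv2.COLOR_BGR2HSV)
    m=cv2.inRange(hsv,(8,90,90),(20,255,255));m[330:]=0
    m=cv2.morphologyEx(m,cv2.MORPH_OPEN,np.ones((3,3),np.uint8))
    n,l,s,c=cv2.connectedComponentsWithStats(m)
    for i in range(1,n):
        if s[i,4]>minA:
            y,x=np.nonzero(l==i);(cx,cy),(w,h),a=cv2.minAreaRect(np.c_[x,y].astype(np.float32))
            v=cv2.fitLine(np.c_[x,y].astype(np.float32),cv2.DIST_L2,0,.01,.01).ravel()
            print("box",s[i,:4],"area",s[i,4],"c",np.round((cx,cy)),"wh",np.round((w,h)),"line",v.round(3))
E
python3 - <<'E'
from h import *
s=manip.state();f=shoot("wrist","w12");f["_Rt"]=cam(f,dict(s,position=s["position"]+[0,0,15.9]))
wood(f)
for t in("hammer_1_mid","hammer_1_head"): print(t,lm(f,t,11))
E
```

```text
time_s: 29.48
position: [426.2, 245.9, 60.7]
ee_rot: [0.715, 0.699, 0.001, 0.0]
force: [-0.6, 0.1, -0.5]
finger_gap: 49.9
grasp_force: 0.0
box [304 123  31 189] area 4118 c [319. 217.] wh [188.  30.] line [ 2.90000e-02 -1.00000e+00  3.17202e+02  2.09859e+02]
box [568 259  39  71] area 1489 c [588. 296.] wh [22. 75.] line [ 2.92000e-01 -9.56000e-01  5.87384e+02  2.94532e+02]
hammer_1_mid [(0.63, array([238., 320.]), array([429.7, 248.6,  11. ]))]
hammer_1_head [(0.63, array([320., 310.]), array([421. , 183.3,  11. ]))]
```

```bash
python3 -m crank '[{"tx":0,"ty":1,"tz":18,"ax":0,"ay":0,"az":0.025},{"tx":0,"ty":0,"tz":18,"ax":0,"ay":0,"az":0},{"tx":0,"ty":0,"tz":16,"ax":0,"ay":0,"az":0},{"tx":0,"ty":0,"tz":12,"ax":0,"ay":0,"az":0},{"tx":0,"ty":0,"tz":8,"ax":0,"ay":0,"az":0}]' |egrep 'pos|^for'
python3 -m crank '[{"tx":0,"ty":0,"tz":5,"ax":0,"ay":0,"az":0},{"tx":0,"ty":0,"tz":3,"ax":0,"ay":0,"az":0},{"tx":0,"ty":0,"tz":2,"ax":0,"ay":0,"az":0},{"tx":0,"ty":0,"tz":1,"ax":0,"ay":0,"az":0},{"tx":0,"ty":0,"tz":0,"ax":0,"ay":0,"az":0}]' |egrep 'pos|^for'
python3 -m crank '[{"tx":0,"ty":0,"tz":0,"ax":0,"ay":0,"az":0},{"tx":0,"ty":0,"tz":0,"ax":0,"ay":0,"az":0},{"tx":0,"ty":0,"tz":0,"ax":0,"ay":0,"az":0},{"tx":0,"ty":0,"tz":0,"ax":0,"ay":0,"az":0},{"tx":0,"ty":0,"tz":0,"ax":0,"ay":0,"az":0}]' 255 45 >/dev/null
python3 -m crank '[{"tx":0,"ty":0,"tz":0,"ax":0,"ay":0,"az":0},{"tx":0,"ty":0,"tz":0,"ax":0,"ay":0,"az":0},{"tx":0,"ty":0,"tz":0,"ax":0,"ay":0,"az":0}]'
```

```text
position: [425.4, 245.5, -13.4]
force: [-0.2, 0.6, 0.9]
position: [426.7, 246.0, -22.8]
force: [-0.4, 0.4, 0.3]
time_s: 31.13
position: [426.4, 245.9, -23.1]
ee_rot: [0.723, 0.691, 0.0, 0.0]
force: [-0.2, -0.4, 0.7]
finger_gap: 14.7
grasp_force: 45.0
```

```bash
python3 -m crank '[{"tx":0,"ty":0,"tz":-10,"ax":0,"ay":0,"az":0},{"tx":0,"ty":0,"tz":-15,"ax":0,"ay":0,"az":0},{"tx":0,"ty":0,"tz":-15,"ax":0,"ay":0,"az":-0.04},{"tx":0,"ty":0,"tz":-10,"ax":0,"ay":0,"az":-0.05},{"tx":0,"ty":0,"tz":-4,"ax":0,"ay":0,"az":-0.048}]' |egrep 'pos|for|gap'
python3 -m crank '[{"tx":-20,"ty":7,"tz":0,"ax":0,"ay":0,"az":0},{"tx":-30,"ty":11,"tz":0,"ax":0,"ay":0,"az":0},{"tx":-30,"ty":11,"tz":0,"ax":0,"ay":0,"az":0},{"tx":-30,"ty":11,"tz":0,"ax":0,"ay":0,"az":0},{"tx":-30,"ty":11,"tz":0,"ax":0,"ay":0,"az":0}]' |egrep 'pos|for|gap'
python3 -m crank '[{"tx":-30,"ty":11,"tz":0,"ax":0,"ay":0,"az":0},{"tx":-30,"ty":11,"tz":0,"ax":0,"ay":0,"az":0},{"tx":-30,"ty":11,"tz":0,"ax":0,"ay":0,"az":0},{"tx":-25,"ty":10,"tz":0,"ax":0,"ay":0,"az":0},{"tx":-12,"ty":4,"tz":0,"ax":0,"ay":0,"az":0}]' |egrep 'pos|for|gap'
python3 -m crank '[{"tx":0,"ty":0,"tz":0,"ax":0,"ay":0,"az":0},{"tx":0,"ty":0,"tz":0,"ax":0,"ay":0,"az":0},{"tx":0,"ty":0,"tz":0,"ax":0,"ay":0,"az":0},{"tx":0,"ty":0,"tz":0,"ax":0,"ay":0,"az":0}]'
python3 - <<'E'
from h import *
f=shoot("wrist","w13");wood(f,300)
hsv=cv2.cvtColor(f["pixels"],cv2.COLOR_BGR2HSV)
for r in(190,197,205): print(r,[tuple(int(v) for v in hsv[r,c]) for c in range(225,430,8)])
E
```

```text
position: [427.5, 246.4, 33.0]
force: [-0.1, 0.2, -2.0]
finger_gap: 14.5
grasp_force: 45.0
position: [490.1, 110.0, 31.3]
force: [0.5, -0.3, -0.5]
finger_gap: 15.1
grasp_force: 45.0
position: [550.1, -14.1, 31.6]
force: [-0.2, -0.6, -1.6]
finger_gap: 14.5
grasp_force: 45.0
time_s: 32.72
position: [547.1, -9.3, 30.5]
ee_rot: [0.673, 0.74, -0.0, -0.001]
force: [-0.2, -0.1, -1.6]
finger_gap: 14.8
grasp_force: 45.0
box [446   0  48  77] area 2381 c [470.  36.] wh [38. 79.] line [ 2.73000e-01 -9.62000e-01  4.70219e+02  3.92980e+01]
box [562   0  78  88] area 4665 c [607.  40.] wh [78. 85.] line [2.45000e-01 9.69000e-01 6.01117e+02 4.29680e+01]
box [109 116 348 214] area 57323 c [282. 222.] wh [213. 347.] line [ 9.98000e-01 -6.10000e-02  2.86394e+02  2.21922e+02]
box [  0 134  51  98] area 4006 c [ 25. 182.] wh [50. 97.] line [7.60000e-02 9.97000e-01 2.15380e+01 1.85228e+02]
box [  2 245  58  85] area 3215 c [ 33. 288.] wh [84. 54.] line [6.90000e-02 9.98000e-01 3.04920e+01 2.83611e+02]
190 [(15, 113, 120), (15, 113, 222), (17, 102, 242), (15, 117, 187), (16, 108, 106), (14, 115, 126), (15
[... 449 characters left out ...]
5, 115, 171), (15, 118, 136), (15, 114, 222), (15, 116, 158), (15, 113, 165), (16, 113, 135), (14, 118, 108), (15, 115, 137), (15, 118, 173), (15, 118, 167), (14, 116, 173), (15, 112, 125), (16, 98, 148), (16, 98, 136), (16, 98, 138), (14, 115, 124), (14, 113, 120), (16, 116, 138)]
205 [(15, 116, 114), (15, 116, 214), (17, 105, 241), (14, 114, 190), (16, 104, 110), (14, 116, 128), (15, 114, 152), (15, 116, 145), (15, 116, 156), (15, 117, 129), (15, 114, 154), (15, 115, 159), (15, 114, 164), (14, 111, 136), (15, 112, 105), (14, 115, 146), (15, 116, 183), (15, 115, 179), (15, 116, 167), (15, 110, 121), (15, 97, 129), (16, 97, 124), (16, 98, 177), (14, 111, 156), (15, 113, 104), (15, 115, 159)]
```

```bash
python3 -m crank '[{"tx":-1.5,"ty":1.8,"tz":3.7,"ax":0,"ay":0,"az":0},{"tx":0,"ty":0,"tz":0,"ax":0,"ay":0,"az":0},{"tx":0,"ty":0,"tz":0,"ax":0,"ay":0,"az":0},{"tx":0,"ty":0,"tz":0,"ax":0,"ay":0,"az":0}]' |egrep 'pos'
python3 - <<'E'
from h import *
f=shoot("wrist","w14");A=cv2.imread("pics/w10.png");B=f["pixels"]
print(manip.state()["position"])
# red/blue chroma ratio is flat; use edges
e=lambda I:cv2.GaussianBlur(cv2.Canny(cv2.bilateralFilter(I,7,40,5),40,100),(5,5),0)
def match(T,x0,y0,x1,y1,lab):
    for nm,fn in(("gray",lambda I:cv2.cvtColor(I,cv2.COLOR_BGR2GRAY)),("edge",e)):
        t=fn(A)[y0:y1,x0:x1];m=30;im=fn(B)[y0-m:y1+m,x0-m:x1+m]
        r=cv2.matchTemplate(im,t,cv2.TM_CCOEFF_NORMED);_,v,_,p=cv2.minMaxLoc(r);print(lab,nm,round(v,2),p[0]-m,p[1]-m)
match(A,252,172,302,222,"post L");match(A,330,172,382,222,"post R(A)");match(A,405,172,460,222,"post R2");match(A,285,105,345,200,"butt")
E
```

```text
position: [550.1, -12.0, 26.9]
[550.18164027 -12.1390809   26.97438506]
post L gray 0.44 -3 -3
post L edge 0.64 -3 -4
post R(A) gray 0.66 -2 -3
post R(A) edge 0.52 -3 -3
post R2 gray 0.85 -3 -3
post R2 edge 0.67 -3 -3
butt gray 0.61 -1 0
butt edge 0.25 -3 -3
```

```bash
python3 -m crank '[{"tx":1,"ty":-1,"tz":10,"ax":0,"ay":0,"az":0},{"tx":0,"ty":0,"tz":10,"ax":0,"ay":0,"az":0},{"tx":0,"ty":0,"tz":8,"ax":0,"ay":0,"az":0},{"tx":0,"ty":0,"tz":4,"ax":0,"ay":0,"az":0},{"tx":0,"ty":0,"tz":0,"ax":0,"ay":0,"az":0}]' |egrep 'pos|for|gap'
python3 -m crank '[{"tx":0,"ty":0,"tz":3,"ax":0,"ay":0,"az":0},{"tx":0,"ty":0,"tz":2,"ax":0,"ay":0,"az":0},{"tx":0,"ty":0,"tz":1,"ax":0,"ay":0,"az":0},{"tx":0,"ty":0,"tz":0,"ax":0,"ay":0,"az":0},{"tx":0,"ty":0,"tz":0,"ax":0,"ay":0,"az":0}]'
```

```text
position: [548.3, -11.3, -6.6]
force: [-0.3, -0.9, -1.5]
finger_gap: 15.0
grasp_force: 45.0
time_s: 33.98
position: [549.2, -11.5, -10.8]
ee_rot: [0.674, 0.739, 0.0, 0.0]
force: [-0.7, 0.1, -0.4]
finger_gap: 14.7
grasp_force: 45.0
```

```bash
python3 -m crank '[{"tx":0,"ty":0,"tz":0,"ax":0,"ay":0,"az":0},{"tx":0,"ty":0,"tz":0,"ax":0,"ay":0,"az":0},{"tx":0,"ty":0,"tz":0,"ax":0,"ay":0,"az":0},{"tx":0,"ty":0,"tz":0,"ax":0,"ay":0,"az":0},{"tx":0,"ty":0,"tz":0,"ax":0,"ay":0,"az":0}]' 165 |egrep 'pos|for|gap'
python3 -m crank '[{"tx":0,"ty":0,"tz":-10,"ax":0,"ay":0,"az":0},{"tx":0,"ty":0,"tz":-20,"ax":0,"ay":0,"az":0},{"tx":0,"ty":0,"tz":-22,"ax":0,"ay":0,"az":0},{"tx":0,"ty":0,"tz":-20,"ax":0,"ay":0,"az":0},{"tx":0,"ty":0,"tz":0,"ax":0,"ay":0,"az":0}]' |egrep 'pos'
python3 -m crank '[{"tx":25,"ty":13,"tz":0,"ax":0,"ay":0,"az":0},{"tx":32,"ty":17,"tz":0,"ax":0,"ay":0,"az":0},{"tx":32,"ty":17,"tz":0,"ax":0,"ay":0,"az":0},{"tx":32,"ty":17,"tz":0,"ax":0,"ay":0,"az":0},{"tx":32,"ty":17,"tz":0,"ax":0,"ay":0,"az":0}]' 140 45|egrep 'pos'
python3 -m crank '[{"tx":28,"ty":15,"tz":0,"ax":0,"ay":0,"az":0},{"tx":14,"ty":6,"tz":0,"ax":0,"ay":0,"az":0.1},{"tx":0,"ty":0,"tz":0,"ax":0,"ay":0,"az":0.11},{"tx":0,"ty":0,"tz":0,"ax":0,"ay":0,"az":0},{"tx":0,"ty":0,"tz":0,"ax":0,"ay":0,"az":0}]' |egrep 'pos'
python3 -m crank '[{"tx":0,"ty":0,"tz":0,"ax":0,"ay":0,"az":0},{"tx":0,"ty":0,"tz":0,"ax":0,"ay":0,"az":0},{"tx":0,"ty":0,"tz":0,"ax":0,"ay":0,"az":0}]'
python3 - <<'E'
from h import *
s=manip.state();f=shoot("wrist","w15");f["_Rt"]=cam(f,dict(s,position=s["position"]+[0,0,15.9]))
wood(f,400)
for t in("hammer_1_mid","hammer_1_head"): print(t,lm(f,t,11))
E
```

```text
position: [549.3, -11.5, -10.8]
force: [1.1, 0.3, -0.3]
finger_gap: 32.8
grasp_force: 0.0
position: [553.4, -12.1, 66.4]
position: [615.7, 149.8, 60.4]
position: [632.1, 192.1, 60.1]
time_s: 35.9
position: [632.7, 191.3, 61.0]
ee_rot: [0.748, 0.664, -0.0, -0.0]
force: [-0.1, 0.2, -0.1]
finger_gap: 42.2
grasp_force: 0.0
box [379 148 158 171] area 6333 c [463. 232.] wh [163. 159.] line [ 9.10000e-01 -4.15000e-01  4.56984e+02  2.01230e+02]
box [550 161  28 169] area 3191 c [563. 245.] wh [ 23. 168.] line [ 3.40000e-02 -9.99000e-01  5.63540e+02  2.34983e+02]
box [296 190  21 140] area 2775 c [306. 260.] wh [139.  20.] line [1.10000e-02 1.00000e+00 3.06502e+02 2.58144e+02]
box [503 274  30  56] area 1433 c [518. 302.] wh [55. 29.] line [1.40000e-01 9.90000e-01 5.17685e+02 3.01893e+02]
hammer_1_mid []
hammer_1_head []
```

```bash
python3 -m crank '[{"tx":-11,"ty":-6,"tz":0,"ax":0,"ay":0,"az":0},{"tx":0,"ty":0,"tz":0,"ax":0,"ay":0,"az":0},{"tx":0,"ty":0,"tz":0,"ax":0,"ay":0,"az":0},{"tx":0,"ty":0,"tz":0,"ax":0,"ay":0,"az":0},{"tx":0,"ty":0,"tz":0,"ax":0,"ay":0,"az":0}]' |egrep 'pos'
python3 - <<'E'
from h import *
s=manip.state();f=shoot("wrist","w16");f["_Rt"]=cam(f,dict(s,position=s["position"]+[0,0,15.9]))
wood(f,400)
for t in("hammer_1_mid","hammer_1_head"): print(t,lm(f,t,11))
hsv=cv2.cvtColor(f["pixels"],cv2.COLOR_BGR2HSV)
for r in range(120,290,8): print(r," ".join(f"{hsv[r,c,0]}/{hsv[r,c,1]}/{hsv[r,c,2]}" for c in(285,300,308,315,322,330,345)))
E
```

```text
position: [625.9, 182.2, 61.2]
box [388 132 160 198] area 7202 c [473. 230.] wh [191. 160.] line [  0.788  -0.616 460.333 197.61 ]
box [567 135  29 195] area 3419 c [580. 232.] wh [ 23. 194.] line [ 3.10000e-02 -1.00000e+00  5.80782e+02  2.14440e+02]
box [303 174  25 156] area 3133 c [315. 252.] wh [155.  24.] line [8.00000e-03 1.00000e+00 3.14559e+02 2.51599e+02]
box [500 260  44  70] area 1815 c [523. 296.] wh [40. 69.] line [1.10000e-02 1.00000e+00 5.27091e+02 2.94106e+02]
hammer_1_mid []
hammer_1_head []
120 20/13/229 17/22/160 18/21/156 18/19/157 18/21/159 15/25/141 21/16/226
128 22/18/159 18/18/168 21/21/158 22/18/160 20/19/162 17/22/163 18/23/147
136 16/17/161 16/20/162 19/22/161 17/22/162 18/20/164 18/24/161 21/24/150
144 18/17/146 13/15/118 165/4/120 174/10/128 160/6/129 15/21/148 165/9/108
152 0/6/159 170/7/109 162/7/178 0/5/191 174/7/191 170/10/151 173/7/156
160 175/8/187 0/2/111 170/8/191 168/7/195 168/7/190 165/6/183 174/7/189
168 6/8/169 0/7/156 174/7/192 170/8/191 170/8/189 0/8/155 176/10/178
176 24/17/208 18/18/208 15/111/221 17/110/235 15/111/179 20/23/199 23/18/224

[... 377 characters left out ...]
/12/230
224 20/24/209 20/21/183 15/117/203 16/111/228 14/116/196 23/14/229 21/14/230
232 20/23/198 19/22/194 14/116/207 15/115/220 15/119/193 21/14/229 20/13/234
240 21/23/212 20/21/186 15/116/203 15/114/223 15/118/175 23/13/228 22/12/233
248 17/23/213 19/24/183 15/114/206 15/112/223 15/114/177 16/14/230 20/13/237
256 18/21/215 24/20/177 15/117/202 16/113/226 14/116/180 20/13/231 18/14/234
264 22/21/219 21/22/187 15/113/209 15/114/226 15/115/178 19/16/229 21/14/234
272 22/21/221 24/21/179 15/115/204 15/112/228 15/115/179 22/12/231 20/13/233
280 22/22/220 22/22/174 15/116/205 16/113/227 15/116/181 23/18/223 18/13/238
288 21/22/216 19/21/170 15/114/205 15/113/228 15/114/183 21/14/230 22/12/238
```

```bash
python3 -m crank '[{"tx":0,"ty":0,"tz":18,"ax":0,"ay":0,"az":0},{"tx":0,"ty":0,"tz":18,"ax":0,"ay":0,"az":0},{"tx":0,"ty":0,"tz":16,"ax":0,"ay":0,"az":0},{"tx":0,"ty":0,"tz":12,"ax":0,"ay":0,"az":0},{"tx":0,"ty":0,"tz":8,"ax":0,"ay":0,"az":0}]' |egrep 'pos|^for'
python3 -m crank '[{"tx":0,"ty":0,"tz":5,"ax":0,"ay":0,"az":0},{"tx":0,"ty":0,"tz":3,"ax":0,"ay":0,"az":0},{"tx":0,"ty":0,"tz":2,"ax":0,"ay":0,"az":0},{"tx":0,"ty":0,"tz":1,"ax":0,"ay":0,"az":0},{"tx":0,"ty":0,"tz":0,"ax":0,"ay":0,"az":0}]' |egrep 'pos|^for'
python3 -m crank '[{"tx":0,"ty":0,"tz":0,"ax":0,"ay":0,"az":0},{"tx":0,"ty":0,"tz":0,"ax":0,"ay":0,"az":0},{"tx":0,"ty":0,"tz":0,"ax":0,"ay":0,"az":0},{"tx":0,"ty":0,"tz":0,"ax":0,"ay":0,"az":0},{"tx":0,"ty":0,"tz":0,"ax":0,"ay":0,"az":0}]' 255 45 >/dev/null
python3 -m crank '[{"tx":0,"ty":0,"tz":0,"ax":0,"ay":0,"az":0},{"tx":0,"ty":0,"tz":0,"ax":0,"ay":0,"az":0},{"tx":0,"ty":0,"tz":0,"ax":0,"ay":0,"az":0}]'
```

```text
position: [624.5, 181.9, -12.8]
force: [-0.2, 0.3, -0.9]
position: [626.2, 182.0, -21.4]
force: [0.8, 0.2, -0.5]
time_s: 38.12
position: [625.8, 181.9, -21.7]
ee_rot: [0.748, 0.664, 0.0, 0.0]
force: [-0.1, 0.1, 2.4]
finger_gap: 14.6
grasp_force: 45.0
```

```bash
python3 -m crank '[{"tx":0,"ty":0,"tz":-10,"ax":0,"ay":0,"az":0},{"tx":0,"ty":0,"tz":-15,"ax":0,"ay":0,"az":0},{"tx":0,"ty":0,"tz":-15,"ax":0,"ay":0,"az":-0.06},{"tx":0,"ty":0,"tz":-10,"ax":0,"ay":0,"az":-0.08},{"tx":0,"ty":0,"tz":0,"ax":0,"ay":0,"az":-0.072}]' |egrep 'pos|for|gap'
python3 -m crank '[{"tx":-20,"ty":-6,"tz":0,"ax":0,"ay":0,"az":0},{"tx":-30,"ty":-9,"tz":0,"ax":0,"ay":0,"az":0},{"tx":-30,"ty":-9,"tz":0,"ax":0,"ay":0,"az":0},{"tx":-30,"ty":-9,"tz":0,"ax":0,"ay":0,"az":0},{"tx":-30,"ty":-9,"tz":0,"ax":0,"ay":0,"az":0}]' |egrep 'pos|for|gap'
python3 -m crank '[{"tx":-22,"ty":-7,"tz":0,"ax":0,"ay":0,"az":0},{"tx":-10.5,"ty":-3.4,"tz":0,"ax":0,"ay":0,"az":0},{"tx":0,"ty":0,"tz":0,"ax":0,"ay":0,"az":0},{"tx":0,"ty":0,"tz":0,"ax":0,"ay":0,"az":0},{"tx":0,"ty":0,"tz":0,"ax":0,"ay":0,"az":0}]' |egrep 'pos|for|gap'
python3 -m crank '[{"tx":0,"ty":0,"tz":0,"ax":0,"ay":0,"az":0},{"tx":0,"ty":0,"tz":0,"ax":0,"ay":0,"az":0}]'
python3 - <<'E'
from h import *
f=shoot("wrist","w17");A=cv2.imread("pics/w10.png");B=f["pixels"]
print(manip.state()["position"])
e=lambda I:cv2.GaussianBlur(cv2.Canny(cv2.bilateralFilter(I,7,40,5),40,100),(5,5),0)
def match(x0,y0,x1,y1,lab,ox=0):
    for nm,fn in(("gray",lambda I:cv2.cvtColor(I,cv2.COLOR_BGR2GRAY)),("edge",e)):
        t=fn(A)[y0:y1,x0:x1];m=34;xx=x0+ox;im=fn(B)[y0-m:y1+m,xx-m:xx+x1-x0+m]
        r=cv2.matchTemplate(im,t,cv2.TM_CCOEFF_NORMED);_,v,_,p=cv2.minMaxLoc(r);print(lab,nm,round(v,2),p[0]-m,p[1]-m)
match(252,172,302,222,"post L");match(330,172,382,222,"post R(A)");match(405,172,460,222,"R2->R",-77);match(405,172,460,222,"R2->L",-155)
hsv=cv2.cvtColor(B,cv2.COLOR_BGR2HSV)
for r in range(130,280,10): print(r," ".join(f"{hsv[r,c,1]}/{hsv[r,c,2]}" for c in range(280,356,5)))
E
```

```text
position: [627.8, 182.3, 31.4]
force: [-0.3, -0.2, -1.5]
finger_gap: 14.8
grasp_force: 45.0
position: [596.2, 37.5, 28.3]
force: [0.9, -0.9, -0.6]
finger_gap: 14.7
grasp_force: 45.0
position: [589.9, 6.5, 28.2]
force: [0.6, 1.0, -1.3]
finger_gap: 14.7
grasp_force: 45.0
time_s: 39.53
position: [589.8, 6.7, 28.0]
ee_rot: [0.672, 0.74, 0.0, -0.0]
force: [-0.2, 0.1, -1.5]
finger_gap: 14.5
grasp_force: 45.0
[589.76030829   6.49079465  27.98969008]
post L gray 0.48 -1 23
post L edge 0.66 0 23
post R(A) gray 0.6 -2 23
post R(A) edge 0.47 -2 24
R2->R gray 0.77 -3 24
R2->R edge 0.3 -5 24
R2->L gray 0.39 0 22
R2->L edge 0.27 -7 9
130 21/167 19/164 21/173 23/170 21/167 21/167 22/163 22/165 21/157 20/154 24/158 23/158 20/151 20/142 22/138 23/135
140 23/169 21/170 21/169 20/165 32/157 115/179 109/232 109/233 114/212 111/156 21/159 20/151 19/145 22/141 24/139 22/140
150 88/189 92/147 37/110 7/147 6/166 8/162 6/160 8/162 8/159 5/146 7/138 9/118 22/116 81/135 86/137 7/106
160 10/128 8/133 8/127 9/118 7/138 9/137 7/137 6/139 7/137 5/141 8/135 9/119 9/138 6/135 6/128 6/123
170 10/132 8/134 4/121 7/111
[... 610 characters left out ...]
17/177 115/175 111/167 108/153 115/115 113/133 116/178 113/174 116/171
230 113/149 112/144 111/126 119/114 117/124 113/154 114/170 116/173 114/176 117/164 105/165 111/110 111/117 117/170 114/179 113/181
240 116/128 116/108 108/149 100/168 115/124 121/148 114/165 112/177 119/173 116/165 105/167 99/203 100/123 114/94 112/148 115/160
250 90/236 99/193 96/167 98/167 113/122 118/143 113/163 114/175 116/172 116/165 101/191 93/232 97/166 96/164 96/164 98/164
260 95/191 94/158 95/159 96/156 113/115 113/135 117/148 114/166 118/173 115/162 101/190 91/225 95/156 94/158 94/154 97/153
270 99/163 99/163 93/165 97/163 111/115 118/136 115/153 114/156 115/168 113/162 99/201 92/230 96/162 95/161 98/162 97/163
```

The handle sits at cols 300–332, centred on the post-gap midpoint of ≈315.5. I lower A into station +63.

```bash
python3 -m crank '[{"tx":0,"ty":0,"tz":10,"ax":0,"ay":0,"az":0},{"tx":0,"ty":0,"tz":10,"ax":0,"ay":0,"az":0},{"tx":0,"ty":0,"tz":8,"ax":0,"ay":0,"az":0},{"tx":0,"ty":0,"tz":4,"ax":0,"ay":0,"az":0},{"tx":0,"ty":0,"tz":0,"ax":0,"ay":0,"az":0}]' |egrep 'pos|for|gap'
python3 -m crank '[{"tx":0,"ty":0,"tz":3,"ax":0,"ay":0,"az":0},{"tx":0,"ty":0,"tz":2,"ax":0,"ay":0,"az":0},{"tx":0,"ty":0,"tz":1,"ax":0,"ay":0,"az":0},{"tx":0,"ty":0,"tz":0,"ax":0,"ay":0,"az":0},{"tx":0,"ty":0,"tz":0,"ax":0,"ay":0,"az":0}]'
```

```text
position: [589.0, 5.5, -5.7]
force: [1.5, -0.0, -1.7]
finger_gap: 14.9
grasp_force: 45.0
time_s: 40.42
position: [589.5, 5.2, -9.7]
ee_rot: [0.673, 0.74, -0.0, -0.0]
force: [-1.8, -0.3, -0.1]
finger_gap: 14.4
grasp_force: 45.0
```

```bash
python3 -m crank '[{"tx":0,"ty":0,"tz":0,"ax":0,"ay":0,"az":0},{"tx":0,"ty":0,"tz":0,"ax":0,"ay":0,"az":0},{"tx":0,"ty":0,"tz":0,"ax":0,"ay":0,"az":0},{"tx":0,"ty":0,"tz":0,"ax":0,"ay":0,"az":0},{"tx":0,"ty":0,"tz":0,"ax":0,"ay":0,"az":0}]' 165 |egrep 'pos|for|gap'
python3 -m crank '[{"tx":0,"ty":0,"tz":-10,"ax":0,"ay":0,"az":0},{"tx":0,"ty":0,"tz":-30,"ax":0,"ay":0,"az":0},{"tx":0,"ty":0,"tz":-40,"ax":0,"ay":0,"az":0},{"tx":0,"ty":0,"tz":-40,"ax":0,"ay":0,"az":0},{"tx":0,"ty":0,"tz":-40,"ax":0,"ay":0,"az":0}]' |egrep 'pos'
python3 -m crank '[{"tx":0,"ty":0,"tz":-30,"ax":0,"ay":0,"az":0},{"tx":0,"ty":0,"tz":-15,"ax":0,"ay":0,"az":0},{"tx":-25,"ty":-20,"tz":0,"ax":0,"ay":0,"az":0},{"tx":-25,"ty":-20,"tz":0,"ax":0,"ay":0,"az":0},{"tx":-25,"ty":-20,"tz":0,"ax":0,"ay":0,"az":0}]' 0 |egrep 'pos'
python3 -m crank '[{"tx":-25,"ty":-10,"tz":0,"ax":0,"ay":0,"az":0},{"tx":-9,"ty":0,"tz":0,"ax":0,"ay":0,"az":0},{"tx":0,"ty":0,"tz":0,"ax":0,"ay":0,"az":0},{"tx":0,"ty":0,"tz":0,"ax":0,"ay":0,"az":0},{"tx":0,"ty":0,"tz":0,"ax":0,"ay":0,"az":0}]' >/dev/null
python3 -m crank '[{"tx":0,"ty":0,"tz":0,"ax":0,"ay":0,"az":0},{"tx":0,"ty":0,"tz":0,"ax":0,"ay":0,"az":0},{"tx":0,"ty":0,"tz":0,"ax":0,"ay":0,"az":0}]' |egrep 'pos'
cat > chk.py <<'E'
from h import *
J=(527.4,-4.65,.093)
def tojig(X):
    c,s=np.cos(J[2]),np.sin(J[2]);d=np.array(X[:2])-J[:2];return np.round([c*d[0]+s*d[1],-s*d[0]+c*d[1]],1)
def rep(f,nm):
    for t in("hammer_1_mid","hammer_1_head"): print(nm,t,[(a,list(b),tojig(X)) for a,b,X in lm(f,t,23,.15)])
    g={k:v for k,v in f.items() if k!="_Rt"}
    for d in manip.boxes_of("hammer_1",g):
        x0,y0,x1,y1=d["extent"];print(nm,"box",round(d["confidence"],2),np.round(d["extent"]),tojig(back(f,(y0+y1)/2,(x0+x1)/2,23)))
E
python3 - <<'E'
from chk import *
s=manip.state();f=shoot("wrist","w18");f["_Rt"]=cam(f,dict(s,position=s["position"]+[0,0,15.9]));rep(f,"wrist")
g=shoot("top","t18");rep(g,"top");print(lm(g,"clamp_grip",136),proj(f,[jw(J,(x,y,36)) for x in(-84,84) for y in(-36,36)]).round().tolist())
for t,z in(("side_cutters",6),("tape_roll",6),("ring_clamp",10),("flux_bottle",15)): print(t,lm(g,t,z))
E
```

```text
position: [589.7, 5.2, -9.9]
force: [0.6, -0.1, 0.6]
finger_gap: 33.3
grasp_force: 0.0
position: [589.2, 5.3, 152.3]
position: [536.7, -75.6, 196.6]
position: [530.4, -108.9, 194.9]
wrist hammer_1_mid [(0.68, [np.float64(107.0), np.float64(345.0)], array([22.4, -1.3]))]
wrist hammer_1_head [(0.68, [np.float64(172.0), np.float64(340.0)], array([ 19., -65.])), (0.23, [np.float64(234.0), np.float64(320.0)], array([  -1.8, -128.8]))]
wrist box 0.95 [359.  12. 423. 183.] [66.8  7.7]
wrist box 0.92 [313.  18. 371. 186.] [19.3  3.2]
wrist box 0.83 [225.  15. 284. 180.] [-65.7   7.5]
wrist box 0.83 [269.  20. 332. 189.] [-21.    0.8]
top hammer_1_mid [(0.91, [np.float64(219.0), np.float64(347.0)], array([19.5,  6. ])), (0.66, [np.float64(299.0), np.float64(352.0)], array([-163.4,   12.3])), (0.34, [np.float64(234.0), np.float64(356.0)], array([-17.2,  -9.5]))]
top hammer_1_head [(0.85, [np.float64(215.0), np.float64(378.0)], array([ 22.7, -63.8]))]
top box 0.85 [318. 239. 383. 260.] [-51.    5.1]
top box 0.81 [317. 208. 382. 227.] [22.3 -0. ]
top box 0.75 [312. 191. 379. 218.] [53.7  6.6]
[(0.56, array([296., 196.]), array([372. , 314.7, 136. ]))] [[235.0, 143.0], [232.0, 64.0], [409.0, 144.0], [413.0, 65.0]]
side_cutters [(0.35, array([238., 322.]), array([504.3,  59.9,   6. ]))]
tape_roll [(0.77, array([296., 194.]), array([367.5, 350.1,   6. ]))]
ring_clamp [(0.66, array([300., 352.]), array([362.6,  -8. ,  10. ])), (0.55, array([200., 348.]), array([5.924e+02, 4.000e-01, 1.000e+01]))]
flux_bottle [(0.31, array([216., 350.]), array([555.2,  -4.2,  15. ]))]
```

The detector boxes and landmarks put all four hammers within about 4 mm of mid-station, head to tail (boxes at jig x 67, 19, -21, -66). The clamp bar is still upright. Now I re-grasp the handle at the open position.

```bash
python3 -m crank '[{"tx":-20,"ty":2,"tz":0,"ax":0,"ay":0,"az":0},{"tx":-20,"ty":2,"tz":0,"ax":0,"ay":0,"az":0},{"tx":-20,"ty":2,"tz":0,"ax":0,"ay":0,"az":0},{"tx":-17,"ty":0,"tz":0,"ax":0,"ay":0,"az":0},{"tx":0,"ty":0,"tz":0,"ax":0,"ay":0,"az":0}]' 0 |egrep 'pos'
python3 -m crank '[{"tx":0,"ty":0,"tz":0,"ax":0,"ay":0,"az":0},{"tx":0,"ty":0,"tz":0,"ax":0,"ay":0,"az":0},{"tx":0,"ty":0,"tz":0,"ax":0,"ay":0,"az":0}]'
python3 - <<'E'
from chk import *
s=manip.state();f=shoot("wrist","w19");f["_Rt"]=cam(f,dict(s,position=s["position"]+[0,0,15.9]))
print(lm(f,"clamp_grip",136),proj(f,[jw(J,(0,-178,136))]))
h=cv2.cvtColor(f["pixels"],cv2.COLOR_BGR2GRAY)
for r in(180,200,220,240,260): print(r,[int(v) for v in h[r,250:390:5]])
E
```

```text
position: [543.6, -188.9, 195.0]
time_s: 43.65
position: [543.2, -184.9, 195.0]
ee_rot: [0.673, 0.74, 0.0, -0.0]
force: [0.2, 0.1, -0.1]
finger_gap: 94.2
grasp_force: 0.0
[(0.58, array([251., 313.]), array([ 542.6, -194.7,  136. ]))] [[316.29128992 234.5022459 ]]
180 [221, 217, 215, 214, 215, 211, 184, 104, 91, 152, 105, 156, 25, 24, 25, 67, 117, 130, 100, 101, 180, 153, 230, 227, 230, 226, 229, 231]
200 [219, 221, 217, 229, 223, 210, 208, 199, 198, 202, 212, 121, 20, 29, 28, 41, 187, 193, 194, 210, 217, 238, 235, 236, 237, 237, 233, 239]
220 [238, 237, 239, 236, 234, 227, 230, 234, 235, 235, 237, 75, 18, 26, 22, 28, 234, 237, 237, 233, 234, 235, 236, 238, 239, 239, 239, 241]
240 [239, 236, 235, 236, 235, 238, 237, 235, 238, 234, 239, 26, 22, 30, 27, 21, 238, 236, 238, 237, 239, 238, 241, 237, 238, 240, 232, 223]
260 [118, 118, 113, 125, 125, 121, 120, 131, 118, 122, 123, 37, 27, 27, 28, 29, 235, 238, 240, 242, 243, 243, 244, 240, 239, 240, 237, 226]
```

Run:
```python
from chk import *
s=manip.state();f=shoot("wrist");f["_Rt"]=cam(f,dict(s,position=s["position"]+[0,0,20]))
h=cv2.cvtColor(f["pixels"],cv2.COLOR_BGR2GRAY);print([int(v) for v in h[140:330:6,316]])
for th in(.6,.7,.75,.8,.85,.9):
    p=.163+th;print(th,[proj(f,[jw(J,(0,-121-r*np.cos(p),34+r*np.sin(p)))]).round()[0].tolist() for r in(42,117,148)])
```

```text
[127, 160, 88, 105, 95, 28, 25, 21, 31, 29, 25, 28, 28, 31, 24, 25, 22, 28, 25, 28, 25, 29, 30, 41, 43, 124, 129, 127, 121, 130, 123, 129]
0.6 [[316.0, 186.0], [316.0, 259.0], [316.0, 294.0]]
0.7 [[316.0, 183.0], [316.0, 252.0], [316.0, 286.0]]
0.75 [[316.0, 181.0], [316.0, 248.0], [316.0, 282.0]]
0.8 [[316.0, 180.0], [316.0, 243.0], [316.0, 276.0]]
0.85 [[316.0, 178.0], [316.0, 238.0], [316.0, 270.0]]
0.9 [[316.0, 176.0], [316.0, 233.0], [316.0, 263.0]]
```

The handle lies at cols 305–327 and the model fit gives θ ≈ 0.8–0.87, so it is still open. I descend and grip.

```bash
python3 -m crank '[{"tx":0,"ty":0,"tz":25,"ax":0,"ay":0,"az":0},{"tx":0,"ty":0,"tz":25,"ax":0,"ay":0,"az":0},{"tx":0,"ty":0,"tz":25,"ax":0,"ay":0,"az":0},{"tx":0,"ty":0,"tz":18,"ax":0,"ay":0,"az":0},{"tx":0,"ty":0,"tz":10,"ax":0,"ay":0,"az":0}]' |egrep 'pos|^for'
python3 -m crank '[{"tx":0,"ty":0,"tz":0,"ax":0,"ay":0,"az":0},{"tx":0,"ty":0,"tz":0,"ax":0,"ay":0,"az":0},{"tx":0,"ty":0,"tz":0,"ax":0,"ay":0,"az":0},{"tx":0,"ty":0,"tz":0,"ax":0,"ay":0,"az":0},{"tx":0,"ty":0,"tz":0,"ax":0,"ay":0,"az":0}]' 255 25 |egrep 'pos|^for'
python3 -m crank '[{"tx":0,"ty":0,"tz":0,"ax":0,"ay":0,"az":0},{"tx":0,"ty":0,"tz":0,"ax":0,"ay":0,"az":0},{"tx":0,"ty":0,"tz":0,"ax":0,"ay":0,"az":0},{"tx":0,"ty":0,"tz":0,"ax":0,"ay":0,"az":0},{"tx":0,"ty":0,"tz":0,"ax":0,"ay":0,"az":0}]' >/dev/null
python3 -m crank '[{"tx":0,"ty":0,"tz":0,"ax":0,"ay":0,"az":0},{"tx":0,"ty":0,"tz":0,"ax":0,"ay":0,"az":0},{"tx":0,"ty":0,"tz":0,"ax":0,"ay":0,"az":0},{"tx":0,"ty":0,"tz":0,"ax":0,"ay":0,"az":0},{"tx":0,"ty":0,"tz":0,"ax":0,"ay":0,"az":0}]'
```

```text
position: [541.5, -184.4, 89.3]
force: [-0.5, -0.5, 0.6]
position: [544.5, -186.5, 93.7]
force: [-0.0, 0.5, -0.6]
time_s: 45.47
position: [543.9, -185.9, 92.0]
ee_rot: [0.673, 0.74, 0.0, 0.0]
force: [2.8, 1.1, -1.4]
finger_gap: 16.1
grasp_force: 25.0
```

```bash
python3 -m crank '[{"tx":-4.4,"ty":0,"tz":2.8,"ax":0,"ay":0,"az":0},{"tx":-4.6,"ty":0,"tz":3.4,"ax":0,"ay":0,"az":0},{"tx":-4.6,"ty":0,"tz":3.5,"ax":0,"ay":0,"az":0},{"tx":-4.2,"ty":0,"tz":4.0,"ax":0,"ay":0,"az":0},{"tx":-4.2,"ty":0,"tz":4.0,"ax":0,"ay":0,"az":0}]' |egrep 'pos|for|gap'
python3 -m crank '[{"tx":-3.9,"ty":0,"tz":4.5,"ax":0,"ay":0,"az":0},{"tx":-3.9,"ty":0,"tz":4.5,"ax":0,"ay":0,"az":0},{"tx":-3.4,"ty":0,"tz":4.8,"ax":0,"ay":0,"az":0},{"tx":-3.4,"ty":0,"tz":4.8,"ax":0,"ay":0,"az":0},{"tx":0,"ty":0,"tz":0,"ax":0,"ay":0,"az":0}]' |egrep 'pos|for|gap'
python3 -m crank '[{"tx":-2.9,"ty":0,"tz":5,"ax":0,"ay":0,"az":0},{"tx":-2.9,"ty":0,"tz":5,"ax":0,"ay":0,"az":0},{"tx":-2.4,"ty":0,"tz":5.4,"ax":0,"ay":0,"az":0},{"tx":-2.4,"ty":0,"tz":5.4,"ax":0,"ay":0,"az":0},{"tx":0,"ty":0,"tz":0,"ax":0,"ay":0,"az":0}]' |egrep 'pos|for|gap'
```

```text
position: [546.0, -209.3, 74.4]
force: [1.6, 0.0, 3.1]
finger_gap: 16.3
grasp_force: 25.0
position: [547.3, -224.3, 54.6]
force: [3.5, -4.2, -2.1]
finger_gap: 16.4
grasp_force: 25.0
position: [548.1, -233.6, 33.6]
force: [4.4, -3.6, -0.5]
finger_gap: 16.7
grasp_force: 25.0
```

```bash
python3 -m crank '[{"tx":-2.0,"ty":0,"tz":5.5,"ax":0,"ay":0,"az":0},{"tx":-2.0,"ty":0,"tz":5.5,"ax":0,"ay":0,"az":0},{"tx":-1.6,"ty":0,"tz":5.7,"ax":0,"ay":0,"az":0},{"tx":0,"ty":0,"tz":0,"ax":0,"ay":0,"az":0},{"tx":0,"ty":0,"tz":0,"ax":0,"ay":0,"az":0}]' 255 40 |egrep 'pos|for|gap'
python3 -m crank '[{"tx":-1.4,"ty":0,"tz":4,"ax":0,"ay":0,"az":0},{"tx":-0.7,"ty":0,"tz":3,"ax":0,"ay":0,"az":0},{"tx":0,"ty":0,"tz":2,"ax":0,"ay":0,"az":0},{"tx":0,"ty":0,"tz":0,"ax":0,"ay":0,"az":0},{"tx":0,"ty":0,"tz":0,"ax":0,"ay":0,"az":0}]' |egrep 'pos|for|gap'
```

```text
position: [548.5, -238.5, 17.4]
force: [4.7, -2.4, 0.2]
finger_gap: 16.0
grasp_force: 40.0
position: [548.7, -239.7, 12.1]
force: [-3.1, 3.6, 19.2]
finger_gap: 15.8
grasp_force: 40.0
```

```bash
python3 -m crank '[{"tx":0,"ty":0,"tz":1.5,"ax":0,"ay":0,"az":0},{"tx":0,"ty":0,"tz":0,"ax":0,"ay":0,"az":0},{"tx":0,"ty":0,"tz":0,"ax":0,"ay":0,"az":0}]' |egrep 'pos|for|gap'
python3 - <<'E'
from chk import *
s=manip.state();f=shoot("wrist","w20");g=shoot("top","t20")
A=cv2.imread("pics/top0.png");B=g["pixels"]
for lab,(x0,y0,x1,y1) in dict(bar=(345,185,362,262),handle=(425,205,452,225)).items():
    t=A[y0:y1,x0:x1];m=8;r=cv2.matchTemplate(B[y0-m:y1+m,x0-m:x1+m],t,cv2.TM_CCOEFF_NORMED);_,v,_,p=cv2.minMaxLoc(r);print(lab,round(v,2),p[0]-m,p[1]-m)
print(lm(g,"clamp_grip",53))
E
```

```text
position: [548.7, -239.7, 12.0]
force: [-5.3, 4.9, 26.0]
finger_gap: 15.6
grasp_force: 40.0
bar 0.81 0 0
handle 0.97 0 0
[(0.67, array([215., 459.]), array([ 552.4, -243.3,   53. ]))]
```

The handle is hard against its stop: 26 N with no further motion, and the handle and bar match the locked picture to 0 px. I release, retreat and verify.

```bash
python3 -m crank '[{"tx":0,"ty":0,"tz":0,"ax":0,"ay":0,"az":0},{"tx":0,"ty":0,"tz":0,"ax":0,"ay":0,"az":0},{"tx":0,"ty":0,"tz":0,"ax":0,"ay":0,"az":0},{"tx":0,"ty":0,"tz":0,"ax":0,"ay":0,"az":0},{"tx":0,"ty":0,"tz":0,"ax":0,"ay":0,"az":0}]' 0 |egrep 'pos|for|gap'
python3 -m crank '[{"tx":0,"ty":0,"tz":0,"ax":0,"ay":0,"az":0},{"tx":0,"ty":0,"tz":0,"ax":0,"ay":0,"az":0},{"tx":0,"ty":0,"tz":-10,"ax":0,"ay":0,"az":0},{"tx":0,"ty":0,"tz":-20,"ax":0,"ay":0,"az":0},{"tx":0,"ty":0,"tz":-30,"ax":0,"ay":0,"az":0}]' |egrep 'pos|for|gap'
python3 -m crank '[{"tx":0,"ty":0,"tz":-40,"ax":0,"ay":0,"az":0},{"tx":0,"ty":0,"tz":-40,"ax":0,"ay":0,"az":0},{"tx":25,"ty":-12,"tz":-30,"ax":0,"ay":0,"az":0},{"tx":32,"ty":-20,"tz":-20,"ax":0,"ay":0,"az":0},{"tx":32,"ty":-20,"tz":0,"ax":0,"ay":0,"az":0}]' |egrep 'pos|for|gap'
python3 -m crank '[{"tx":32,"ty":-15,"tz":0,"ax":0,"ay":0,"az":0},{"tx":12,"ty":0,"tz":0,"ax":0,"ay":0,"az":0},{"tx":0,"ty":0,"tz":0,"ax":0,"ay":0,"az":0},{"tx":0,"ty":0,"tz":0,"ax":0,"ay":0,"az":0},{"tx":0,"ty":0,"tz":0,"ax":0,"ay":0,"az":0}]' >/dev/null
python3 -m crank '[{"tx":0,"ty":0,"tz":0,"ax":0,"ay":0,"az":0},{"tx":0,"ty":0,"tz":0,"ax":0,"ay":0,"az":0},{"tx":0,"ty":0,"tz":0,"ax":0,"ay":0,"az":0}]' |egrep 'pos|for|gap'
python3 - <<'E'
from chk import *
s=manip.state();f=shoot("wrist","w21");f["_Rt"]=cam(f,dict(s,position=s["position"]+[0,0,15.9]));rep(f,"w")
g=shoot("top","t21");sc=shoot("scene","s21");rep(g,"t")
def m(A,B,d):
  for lab,(x0,y0,x1,y1) in d.items():
    t=A[y0:y1,x0:x1];k=8;r=cv2.matchTemplate(B[y0-k:y1+k,x0-k:x1+k],t,cv2.TM_CCOEFF_NORMED);_,v,_,p=cv2.minMaxLoc(r);print(lab,round(v,2),p[0]-k,p[1]-k)
m(cv2.imread("pics/top0.png"),g["pixels"],dict(bar=(345,185,362,262),handle=(425,205,472,225),cutters=(412,284,464,312),ring=(322,290,382,308),tape=(184,286,208,308),bottle=(430,165,450,192)))
m(cv2.imread("pics/scene0.png"),sc["pixels"],dict(handle=(345,190,392,235),bar=(300,215,352,250)))
E
```

```text
position: [547.1, -239.9, 6.3]
force: [0.3, 0.0, -0.2]
finger_gap: 46.0
grasp_force: 0.0
position: [546.0, -239.1, 65.8]
force: [0.6, -0.7, 1.1]
finger_gap: 79.3
grasp_force: 0.0
position: [492.1, -159.1, 204.2]
force: [1.6, 0.6, 0.2]
finger_gap: 94.1
grasp_force: 0.0
position: [470.2, -116.1, 196.9]
force: [1.0, -0.1, -0.1]
finger_gap: 94.0
grasp_force: 0.0
w hammer_1_mid [(0.83, [np.float64(105.0), np.float64(410.0)], array([25.8, -0.6]))]
w hammer_1_head [(0.56, [np.float64(174.0), np.float64(404.0)], array([ 24. , -67.8]))]
w box 0.97 [289.  14. 350. 181.] [-63.    5.9]
w box 0.8 [378.  18. 435. 184.] [22.6  3.3]
w box 0.73 [426.  16. 491. 181.] [74.   6.4]
w box 0.71 [306.  93. 495. 236.] [ 19.5 -58.5]
w box 0.62 [337.  22. 397. 187.] [-16.5  -0.6]
t hammer_1_mid [(0.84, [np.float64(220.0), np.float64(349.0)], array([17.4,  2. ])), (0.39, [np.float64(221.0), np.float64(402.0)], array([   5.1, -117.5])), (0.27, [np.float64(299.0), np.float64(437.0)], array([-178.6, -179.9]))]
t hammer_1_head [(0.85, [np.float64(216.0), np.float64(378.0)], array([ 21. , -64.6]))]
t box 0.97 [314. 190. 377. 215.] [57.   6.9]
t box 0.91 [320. 241. 382. 263.] [-56.5   4. ]
t box 0.74 [314. 206. 385. 229.] [21.5  0.2]
t box 0.64 [319. 225. 387. 251.] [-24.9  -3.9]
bar 0.87 0 0
handle -0.07 7 7
cutters 0.4 0 0
ring 0.67 0 0
tape 0.78 0 0
bottle 0.21 3 8
handle 1.0 0 0
bar 0.96 0 -1
```

```bash
python3 -c "from bench import manip;print(manip.hand_in())"
```

```text
the job is handed in; nothing more can be done
None
```

I handed the job in with the clamp locked and all four hammers in their stations, head to tail, but the hand-in returned no verdict; the handle and bar matched the locked picture to a pixel after release, but pin force was never measured, and the cutters and flux bottle could not be confirmed in the last pictures.

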